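Park the coder's ink cartridge in the empty covered nest

TASK

The bottling run is over: park the date coder's ink cartridge. Feel for the one empty nest of the parking station by pressing the orange knobs with the covers shut, until you find the knob that goes right down; then slide that cover fully open, take the cartridge out of the coder, seat it flat and square in that nest with its nose downhill, and slide the cover fully shut again. Do not disturb the bottles and other things on the bench.

Things in the scene. Friction and masses are not known exactly. Their poses are not given: they have to be found in the camera images.
- station: Fixed white parking station, 360 mm wide (y), 180 deep, 135 high; origin centre of underside, x from its low front (faces away from the robot) to its high back. Deck slopes up to the back at 30 degrees; on it four alike nests at 88 mm pitch (0 at its +y end), each under its own opaque dark grey sliding cover with an orange knob. Three, not known which, hold a cartridge like the loose one; one is empty. All look alike.
- cartridge_center (a point): Loose cartridge, blue label, 0.14 kg (sizes in mm), flat in the date coder's open cradle (ribs 11 high, floor 26 above bench; coder's housing, 72 high, starts 45 to its +x). Point: centre of its block, half-way up. Block 56 (x) x 40 (y) x 36 high (z up); nose at the -x end: 14 long, 22 wide, 24 high. Lift straight up, held across the 40 width above the ribs.
- pocket0 (a point): Nest 0: centre of its floor, under the middle of a seated cartridge's block (whose centre is then 18 mm out along z). For all nests x points up the slope, y along the row, z out of the slope (30 degrees off vertical, leaning away from the robot). The nose goes on the low (-x) side.
- knobtop0 (a point): Centre of the flat top of the orange knob of cover 0; axes as its nest; moves with cover and knob. Knob 32 mm diameter, 15 mm tall, standing on a thin stem; when up, its top is 63 mm above the nest floor and 20 mm above the cover's top, straight over the nest's centre while the cover is shut.
- knob0 (a joint): How far knob 0 is pushed in, m, square to the slope: 0 up, 0.010 fully down. A spring (1.3 N at first, 3.8 N fully down) brings it back up. Its pad is 2 mm above a parked cartridge: over a full nest it stops dead after about 2 mm, over the empty nest it goes down all 10 mm.
- cover0 (a joint): How far cover 0 is slid up the slope, m: 0 shut, 0.084 fully open. It stays where it is left; 2 N of friction. Pinch its knob across the slope to slide it. Cover 64 mm wide, 86 mm long; its top is 43 mm above the nest floor.
- pocket1 (a point): Nest 1, same point and axes. In every nest, ribs 11 mm high stand round the block, 2 mm clear on each side at the foot, flaring to 4 mm at the top, with a gap for the nose downhill; grip the cartridge above them. A fixed wall 42 mm high stands 46 to 51 mm downhill of this point.
- knobtop1 (a point): Centre of the flat top of the orange knob of cover 1; axes as its nest; moves with cover and knob. Knob 32 mm diameter, 15 mm tall, standing on a thin stem; when up, its top is 63 mm above the nest floor and 20 mm above the cover's top, straight over the nest's centre while the cover is shut.
- knob1 (a joint): How far knob 1 is pushed in, m, square to the slope: 0 up, 0.010 fully down. A spring (1.3 N at first, 3.8 N fully down) brings it back up. Its pad is 2 mm above a parked cartridge: over a full nest it stops dead after about 2 mm, over the empty nest it goes down all 10 mm.
- cover1 (a joint): How far cover 1 is slid up the slope, m: 0 shut, 0.084 fully open. It stays where it is left; 2 N of friction. Pinch its knob across the slope to slide it. Cover 64 mm wide, 86 mm long; its top is 43 mm above the nest floor.
- pocket2 (a point): Nest 2, same point and axes. Between the nests only rails 6 mm high; the neighbouring shut covers begin 56 mm to either side of this point and are 43 mm high (knobs 63 mm).
- knobtop2 (a point): Centre of the flat top of the orange knob of cover 2; axes as its nest; moves with cover and knob. Knob 32 mm diameter, 15 mm tall, standing on a thin stem; when up, its top is 63 mm above the nest floor and 20 mm above the cover's top, straight over the nest's centre while the cover is shut.
- knob2 (a joint): How far knob 2 is pushed in, m, square to the slope: 0 up, 0.010 fully down. A spring (1.3 N at first, 3.8 N fully down) brings it back up. Its pad is 2 mm above a parked cartridge: over a full nest it stops dead after about 2 mm, over the empty nest it goes down all 10 mm.
- cover2 (a joint): How far cover 2 is slid up the slope, m: 0 shut, 0.084 fully open. It stays where it is left; 2 N of friction. Pinch its knob across the slope to slide it. Cover 64 mm wide, 86 mm long; its top is 43 mm above the nest floor.
- pocket3 (a point): Nest 3 (at the station's -y end), same point and axes.
- knobtop3 (a point): Centre of the flat top of the orange knob of cover 3; axes as its nest; moves with cover and knob. Knob 32 mm diameter, 15 mm tall, standing on a thin stem; when up, its top is 63 mm above the nest floor and 20 mm above the cover's top, straight over the nest's centre while the cover is shut.
- knob3 (a joint): How far knob 3 is pushed in, m, square to the slope: 0 up, 0.010 fully down. A spring (1.3 N at first, 3.8 N fully down) brings it back up. Its pad is 2 mm above a parked cartridge: over a full nest it stops dead after about 2 mm, over the empty nest it goes down all 10 mm.
- cover3 (a joint): How far cover 3 is slid up the slope, m: 0 shut, 0.084 fully open. It stays where it is left; 2 N of friction. Pinch its knob across the slope to slide it. Cover 64 mm wide, 86 mm long; its top is 43 mm above the nest floor.
- bottle_a: Bystander: capped brown beer bottle, 61 mm diameter, 228 mm tall, standing; origin at the centre of its underside.
- bottle_b: Bystander: capped brown beer bottle, 61 mm diameter, 228 mm tall, standing; origin at the centre of its underside.
- bottle_c: Bystander: capped brown beer bottle, 61 mm diameter, 228 mm tall, standing; origin at the centre of its underside.
- cleaner: Bystander: small white jar with a red cap, 48 mm diameter, 100 mm tall; origin at the centre of its underside.
- label_roll: Bystander: roll of labels standing on end, 96 mm diameter, 85 mm tall; origin at the centre of its underside.
- screwdriver: Bystander: screwdriver with a green handle, 170 mm long, lying on a paper leaflet between station and robot.

How it is judged:
By the outcome, as a careful person would: the job done as asked, in the order asked, and still so for the second after the job is handed in, with the robot touching nothing.
It also fails if it takes over 72 s, if anything falls off the work surface, if the arm or the gripper's body presses on something with over 40 N, if the wrist force passes 120 N, or if a joint passes its speed limit or range.

ROBOT

A 6-joint arm with a two-finger parallel gripper is mounted at the origin on the work surface. World frame = base frame: x ahead of the robot, y to its left, z up, the work surface at z = 0. Lengths are in m, angles in rad, forces in N, time in s.
With the tool pointing down it reaches from about 0.425 to 1.125 m from the base axis. Payload 14.9 kg.
Tool frame: the origin (TCP) lies at the very end of the fingers, on their centre line; the grasp point (between the pads) lies 19 mm behind it; x points along the fingers, y is the direction in which the jaws open and shut, and the axes are right-handed (so a half turn about x gives the same grasp; the last joint's range is limited). The gripper opens to 91 mm and grips with 3 to 60 N. Pads are 32 mm wide; open, the fingers measure 118 mm over their backs; the gripper's body (76 mm by 178 mm) begins 60 mm behind the grasp point.
Start: joints at [-1.354, 0.379, 1.734, -0, 1.028, -0.033], TCP at [0.173, -0.678, 0.188] pointing down, gripper open.
Joint ranges: [-2.77, 2.77], [-0.74, 2.19], [0, 2.66], [-1.06, 4.2], [0.31, 2.87], [-3.08, 3.08]. Speed limits (rad/s): [1.89, 1.89, 2.39, 3.14, 3.14, 3.14].

INTERFACE

Orientations are given as a unit quaternion [x, y, z, w].
In Python, from workcell import telemetry, optics, workorder gives the robot as it stands.
- The arm moves only by the tool arm_command, never from a script. Its argument "increments" is a list of rows, each a list of 3 entries, a list of its own where there are three numbers: the shift along the tool's x, y, z in cm, then the turn, a rotation vector about the tool's x, y, z in rad, then the opening, from -1 (shut) to 1 (fully open). A call has 1 to 5 rows; each row is the pose to reach, as a shift and turn from the pose commanded when the call began, along the tool's axes at that moment; what a row does not reach only later rows make up. A row lasts 1/10 s, in which the tool goes at most 50 mm and 8.59 degrees, less where a joint would pass 70% of its speed; a pose out of reach is approached as far as the arm can. A call with a gripper value outside its range is refused whole. The fingers move at their own pace and stop on an object; "newtons" is the grip in N (left out, the last holds). Time passes only in rows, so rows that repeat a pose let the fingers close. It gives the time, the measured TCP pose, the force and the opening at its end, in the units of the state.
- telemetry.read_state(): the state, without advancing time (a new reading comes with each control period).
- optics.read_camera(name): name is "scene" or "side" or "wrist"; returns the picture (400x640x3 uint8, blue, green, red); there is no depth.
- optics.calibration(name): a dict with "K" (3x3 intrinsics, pixels), "rvec" (rotation vector, rad) and "tvec" (3), from world to camera coordinates, as OpenCV has them; the wrist camera has in their place "hand_eye" (4x4, takes a point from camera to tool coordinates, whose origin is the TCP and whose axes are the tool frame's). Camera axes: x right, y down, z forward; pixel columns grow to the right and rows downward; lengths in m; the calibration is good to about 2 mm. A picture is of the moment at which its call begins: read the wrist's pose just before it. calibration takes no time and is no camera call.
- workorder.finish_job(): hands the job in, once; it reports no verdict.
The state is a dict: "time": time; "q": joint angles; "qvel": joint speeds; "joint_torque": joint torques, N m; "tool_pos": TCP position; "tcp_rot": TCP orientation; "wrist_force": force on the tool from outside, world axes, zero at the start; "wrist_torque": the same for the moment, N m; "grip_width": finger opening in m.
Only numpy, scipy, OpenCV 4.12 (cv2) and the standard library are available. Lean on these libraries where they do the work, as an engineer would, in place of code of your own. Each camera call takes 0.05 s, during which the arm holds its last target.

## Working session

There is one attempt and no reset: what is moved stays moved. The work goes in short steps, Python scripts to look and compute and a tool call to move; the robot and the scene stay as the last step left them, time stands still between calls to the robot, and variables do not carry over. Pictures are saved under pics/ and viewed, and the job is handed in when it is done.

Besides the shell and the picture viewer there is one more tool, called after "Call:" in YAML: its name, and indented under it one key for each argument. arm_command: Moves the arm, as the interface text tells. Its arguments: {"type":"object","properties":{"increments":{"type":"array"},"newtons":{"type":"number"}},"required":["increments"]}

```bash
mkdir -p pics; ls
python3 - <<'E'
from workcell import telemetry, optics
import cv2
s=telemetry.read_state(); print(s)
for n in ("scene","side","wrist"):
    cv2.imwrite(f"pics/{n}0.png",optics.read_camera(n)); print(n,optics.calibration(n))
E
```

```text
pics
{'time': 0.0, 'q': array([-1.35429644e+00,  3.79397211e-01,  1.73478355e+00, -2.70974081e-05,
        1.02849002e+00, -3.32696412e-02]), 'qvel': array([ 2.41402254e-04, -1.89881700e-03, -1.22198654e-03, -1.74926542e-03,
        8.31525085e-05, -6.88068767e-04]), 'joint_torque': array([ 9.57996199e-04, -7.63727689e+01, -4.34372663e+01,  6.50466350e-02,
        4.23980481e-02, -3.87231307e-05]), 'tool_pos': array([ 0.17294367, -0.67786172,  0.18699484]), 'tcp_rot': array([-0.70155609, -0.08846122,  0.70164218, -0.08770357]), 'wrist_force': array([-0.30631965, -0.13098521, -0.45907153]), 'wrist_torque': array([0.01464498, 0.03320903, 0.01465862]), 'grip_width': 0.09124499015048489}
scene {'K': array([[416.91950204,   0.        , 314.11200784],
       [  0.        , 416.91950204, 199.16503338],
       [  0.        ,   0.        ,   1.        ]]), 'rvec': array([ 1.17291646,  2.39875141, -0.95235745]), 'tvec': array([ 0.3652772 , -0.24258626,  1.50671458])}
side {'K': array([[405.18778777,   0.        , 317.27294626],
       [  0.        , 405.18778777, 192.46693703],
       [  0.        ,   0.        ,   1.        ]]), 'rvec': array([ 0.6076011 , -2.73147226,  1.01059572]), 'tvec': array([0.48109329, 0.24786418, 1.08096276])}
wrist {'K': array([[339.14810717,   0.        , 315.60450559],
       [  0.        , 339.14810717, 200.03542832],
       [  0.        ,   0.        ,   1.        ]]), 'hand_eye': array([[-3.30985696e-05, -2.47790195e-01,  9.68813717e-01,
        -1.97271876e-01],
       [ 9.99999666e-01,  7.83149204e-04,  2.34467420e-04,
        -5.88694339e-04],
       [-8.16824419e-04,  9.68813401e-01,  2.47790087e-01,
        -6.96397680e-02],
       [ 0.00000000e+00,  0.00000000e+00,  0.00000000e+00,
         1.00000000e+00]])}
```

View pics/scene0.png

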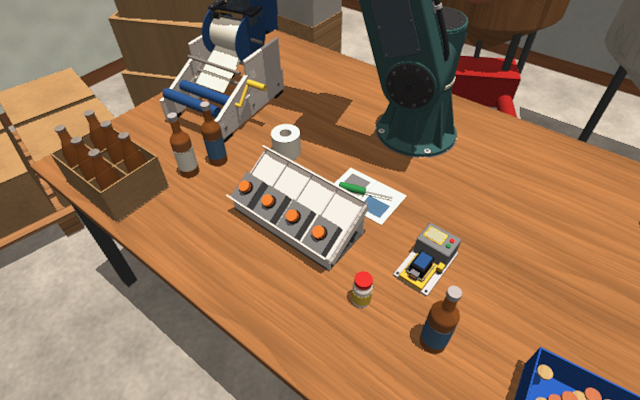

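View pics/side0.png

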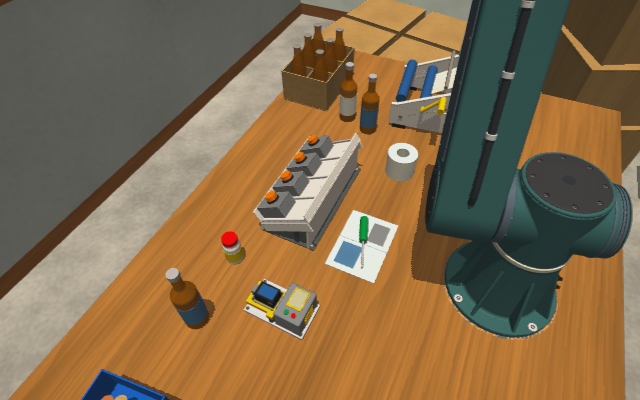

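View pics/wrist0.png

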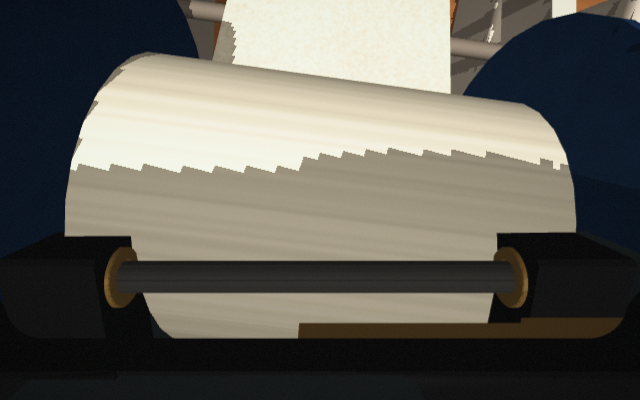

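The scene shows the four knobs, station, coder (about 428,258), bottles and screwdriver. Next I enlarge the crops to measure.

Run:
```python
import cv2
a=cv2.imread('pics/scene0.png'); b=cv2.imread('pics/side0.png')
def crop(im,x,y,w,h,s,n): cv2.imwrite(n,cv2.resize(im[y:y+h,x:x+w],None,fx=s,fy=s,interpolation=cv2.INTER_CUBIC))
crop(a,220,140,160,130,5,'pics/c1.png'); crop(b,245,120,125,130,4.6,'pics/c2.png')
crop(a,385,215,85,85,7,'pics/c3.png'); crop(b,235,270,95,75,8,'pics/c4.png')
```

```text
(no output)
```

View pics/c1.png

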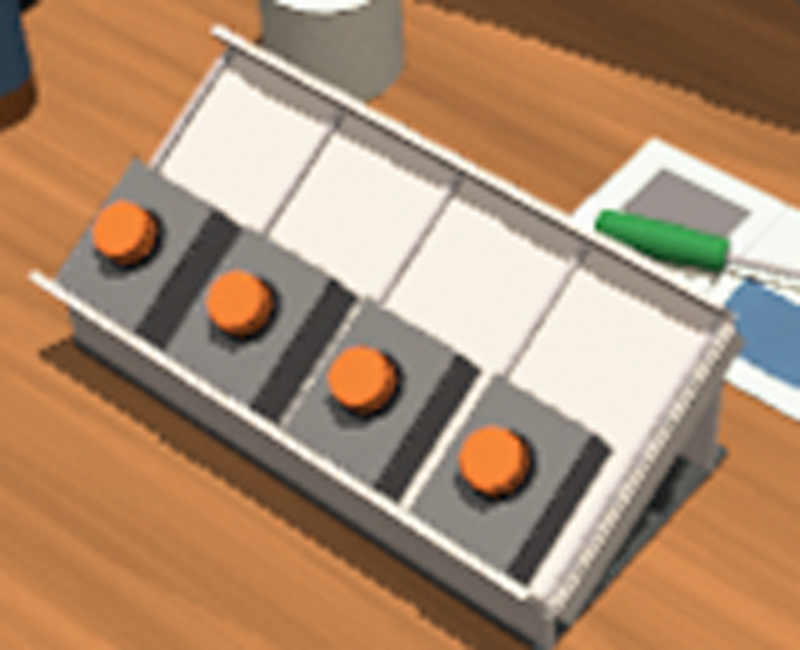

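View pics/c2.png

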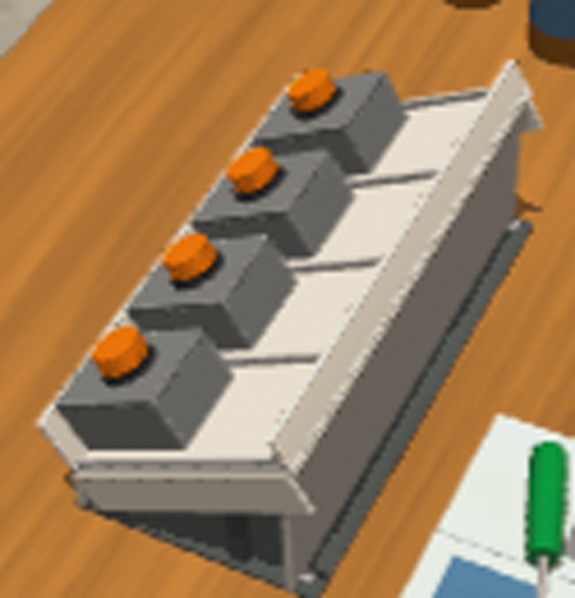

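View pics/c3.png

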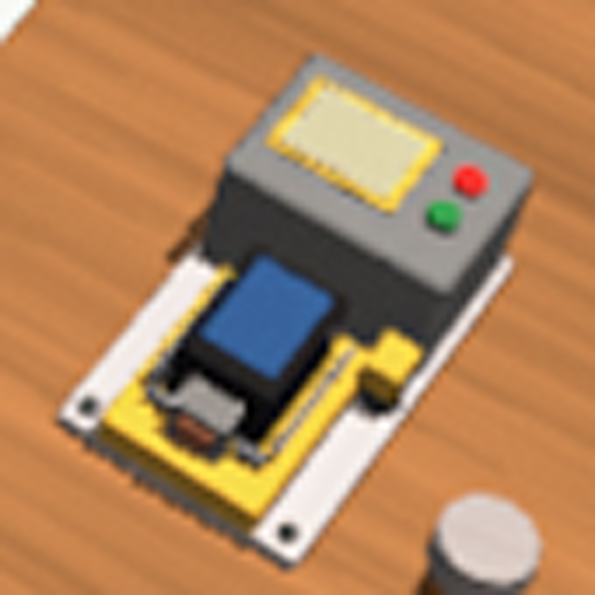

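View pics/c4.png

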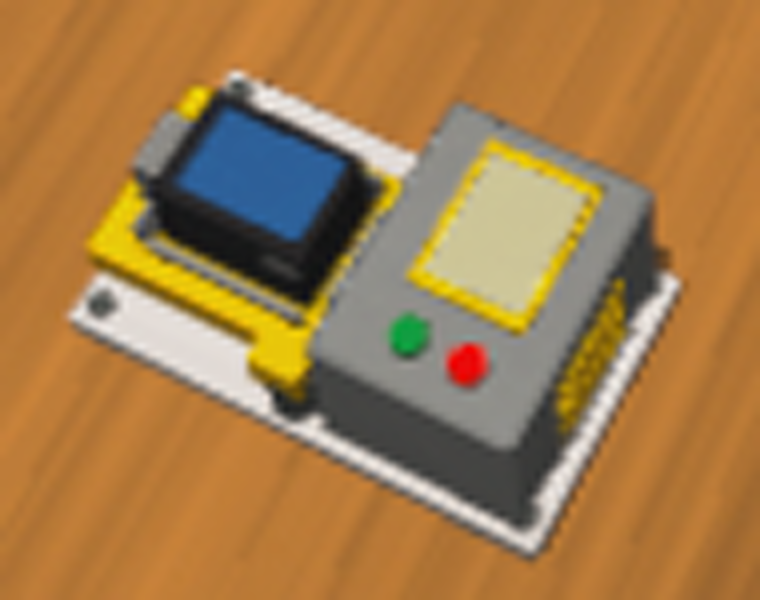

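```bash
cat > h.py <<'E'
import numpy as np, cv2
from scipy.optimize import least_squares
from scipy.spatial.transform import Rotation as R
from workcell import optics, telemetry
C={n:optics.calibration(n) for n in("scene","side")}
def proj(n,P):
    c=C[n]; return cv2.projectPoints(np.asarray(P,float).reshape(-1,1,3),c["rvec"],c["tvec"],c["K"],None)[0].reshape(-1,2)
def tri(a,b):
    Ps=[C[n]["K"]@np.c_[cv2.Rodrigues(C[n]["rvec"])[0],C[n]["tvec"]] for n in("scene","side")]
    X=cv2.triangulatePoints(*Ps,np.array(a,float).reshape(-1,2).T,np.array(b,float).reshape(-1,2).T)
    return (X[:3]/X[3]).T
def un(p,o,s): return (np.array(p,float)+.5)/s-.5+np.array(o)
E
python3 - <<'E'
from h import *
a=un([(119,231),(236,302),(357,377),(491,459)],(220,140),5)
b=un([(312,86),(250,165),(187,251),(119,345)],(245,120),4.6)
print(tri(a,b))
def f(p):
    x,y,z,w=p; P=[[x-np.sin(w)*d,y+np.cos(w)*d,z] for d in(-.132,-.044,.044,.132)]
    return np.r_[(proj("scene",P)-a).ravel(),(proj("side",P)-b).ravel()]
r=least_squares(f,[.6,0,.15,0]);print(r.x,np.round(r.fun,1))
x,y,z,w=r.x
print(np.array([[x-np.sin(w)*d,y+np.cos(w)*d,z] for d in(-.132,-.044,.044,.132)]))
a=un([(265,258),(337,300),(272,380),(200,332)],(385,215),7); b=un([(293,240),(178,180),(232,103),(355,160)],(235,270),8)
print(a,b)
# match corners: try 4 rolls
for k in range(4):
    T=tri(a,np.roll(b,k,0)); print(k,T, T.mean(0))
# side board corners of cartridge
E
```

```text
[[ 0.64576951 -0.20638069  0.11611805]
 [ 0.64762131 -0.11515183  0.1190535 ]
 [ 0.64850494 -0.02829476  0.11887857]
 [ 0.64862739  0.0600856   0.11899918]]
[ 0.64765046 -0.07227851  0.118374   -0.00937205] [ 0.3 -0.  -0.2 -0.1  0.2  0.1 -0.3  0.  -0.5 -0.2  0.3 -0.1  0.2  0.1
 -0.1  0.2]
[[ 0.64641337 -0.20427271  0.118374  ]
 [ 0.6472381  -0.11627658  0.118374  ]
 [ 0.64806283 -0.02828044  0.118374  ]
 [ 0.64888756  0.05971569  0.118374  ]]
[[422.42857143 251.42857143]
 [432.71428571 257.42857143]
 [423.42857143 268.85714286]
 [413.14285714 262.        ]] [[271.1875 299.5625]
 [256.8125 292.0625]
 [263.5625 282.4375]
 [278.9375 289.5625]]
0 [[0.50688597 0.29997607 0.06215717]
 [0.53420689 0.3257542  0.10378815]
 [0.54678627 0.30185685 0.07081945]
 [0.51628893 0.27175891 0.02409134]] [0.52604202 0.29983651 0.06521403]
1 [[0.50263623 0.28575243 0.06478621]
 [0.50590267 0.31692334 0.06736822]
 [0.54904608 0.3140682  0.06519318]
 [0.54701794 0.28414728 0.06579463]] [0.52615073 0.30022282 0.06578556]
2 [[0.53281261 0.29705412 0.10309292]
 [0.50226899 0.30376468 0.07192791]
 [0.52022429 0.30433449 0.0254531 ]
 [0.54980887 0.29732324 0.062012  ]] [0.52627869 0.30061913 0.06562148]
3 [[0.53562354 0.30978154 0.09960278]
 [0.53188968 0.31390877 0.10889362]
 [0.5166387  0.29073997 0.03052474]
 [0.52053881 0.2865214  0.02122093]] [0.52617268 0.30023792 0.06506052]
```

```bash
cat >> h.py <<'E'
def ground(n,p,z=0):
    c=C[n]; Rm=cv2.Rodrigues(c["rvec"])[0]; d=Rm.T@np.linalg.inv(c["K"])@np.array([*p,1.]); o=-Rm.T@c["tvec"]
    return o+d*(z-o[2])/d[2]
w0=-0.0094
def frame(yaw,tilt=30):
    # nest axes x up slope,y,z out ; world
    return R.from_euler('z',yaw).as_matrix()@np.array([[-np.cos(np.radians(tilt)),0,np.sin(np.radians(tilt))],[0,-1,0],[np.sin(np.radians(tilt)),0,np.cos(np.radians(tilt))]])
def toolR(yaw,tilt,flip=0):
    F=frame(yaw,tilt); x=-F[:,2]; y=F[:,1]*(-1 if flip else 1); return np.c_[x,y,np.cross(x,y)]
def go(pos,Rt):
    s=telemetry.read_state(); Rc=R.from_quat(s["tcp_rot"]).as_matrix()
    sh=Rc.T@(np.array(pos)-s["tool_pos"])*100; rv=R.from_matrix(Rc.T@Rt).as_rotvec()
    print("t",round(s["time"],2),"shift cm",np.round(sh,2),"rotvec",np.round(rv,3),"deg",round(np.degrees(np.linalg.norm(rv)),1))
E
python3 - <<'E'
from h import *
s=telemetry.read_state(); print(R.from_quat(s["tcp_rot"]).as_matrix().round(3))
for n,p,z in [("scene",(188,173),0),("scene",(216,162),0),("scene",(205,103),.228),("scene",(172,117),.228),("scene",(285,130),.085),("scene",(436,346),0),("scene",(454,292),.228),("scene",(364,277),.1),("side",(287,289),.1)]: print(p,ground(n,p,z).round(3))
for f in(0,1): go([.647,-.204,.2],toolR(w0,30,f))
for f in(0,1): go([.173,-.678,.35],toolR(w0,0,f))
E
```

```text
[[-0.     0.247 -0.969]
 [ 0.001 -0.969 -0.247]
 [-1.    -0.001 -0.   ]]
(188, 173) [ 0.642 -0.49   0.   ]
(216, 162) [ 0.549 -0.456  0.   ]
(205, 103) [ 0.535 -0.457  0.228]
(172, 117) [ 0.641 -0.48   0.228]
(285, 130) [ 0.355 -0.307  0.085]
(436, 346) [0.675 0.427 0.   ]
(454, 292) [0.674 0.415 0.228]
(364, 277) [0.679 0.221 0.1  ]
(287, 289) [0.474 0.29  0.1  ]
t 0.15 shift cm [ -1.26 -34.21 -57.65] rotvec [ 0.253 -0.521 -0.067] deg 33.4
t 0.15 shift cm [ -1.26 -34.21 -57.65] rotvec [-2.791  0.096 -0.748] deg 165.6
t 0.15 shift cm [-1.628e+01 -1.000e-02 -0.000e+00] rotvec [0.259 0.    0.001] deg 14.9
t 0.15 shift cm [-1.628e+01 -1.000e-02 -0.000e+00] rotvec [-2.882e+00 -1.000e-03  0.000e+00] deg 165.2
```

Call:
arm_command:
  increments:
    - [[-5, 0, 0], [0, 0, 0], -1]
    - [[-10, 0, 0], [0, 0, 0], -1]
    - [[-15, 0, 0], [0, 0, 0], -1]
    - [[-19, 0, 0], [0, 0, 0], -1]
    - [[-19, 0, 0], [0, 0, 0], -1]
  newtons: 20

```text
time: 0.65
tool_pos: [0.1735, -0.6803, 0.3844]
tcp_rot: [0.702, 0.085, -0.701, 0.091]
wrist_force: [0.3, -0.9, 0.4]
grip_width: 0.0539
```

Run:
```python
from h import *
go([.58,-.20,.36],toolR(w0,0))
```

```text
t 0.65 shift cm [  2.11 -36.51 -51.26] rotvec [ 0.259 -0.001 -0.009] deg 14.9
```

Call:
arm_command:
  increments:
    - [[0, -3, -4], [0.06, 0, 0], -1]
    - [[0, -6, -8], [0.12, 0, 0], -1]
    - [[0, -9, -12], [0.18, 0, 0], -1]
    - [[0, -12, -16], [0.24, 0, 0], -1]
    - [[0, -15, -20], [0.259, 0, 0], -1]

```text
time: 1.15
tool_pos: [0.3304, -0.4816, 0.3767]
tcp_rot: [-0.707, 0.004, 0.707, 0.004]
wrist_force: [0.0, -0.0, 1.3]
grip_width: 0.0139
```

Run:
```python
from h import *
go([.58,-.20,.36],toolR(w0,0))
go([.70,-.20,.30],toolR(w0,30))
```

```text
t 1.15 shift cm [  1.68 -28.45 -24.63] rotvec [-0.002  0.     0.001] deg 0.1
t 1.15 shift cm [  7.68 -28.58 -36.63] rotvec [-0.002 -0.523  0.001] deg 30.0
```

Call:
arm_command:
  increments:
    - [[0, -3, -4], [0, 0, 0], -1]
    - [[1, -6, -8], [0, -0.1, 0], -1]
    - [[3, -9, -12], [0, -0.2, 0], -1]
    - [[4, -12, -16], [0, -0.3, 0], -1]
    - [[5, -15, -20], [0, -0.4, 0], -1]

```text
time: 1.65
tool_pos: [0.527, -0.3376, 0.328]
tcp_rot: [-0.551, 0.003, 0.835, 0.003]
wrist_force: [0.7, -0.9, 1.2]
grip_width: 0.0007
```

Run:
```python
from h import *
go([.70,-.16,.26],toolR(w0,30))
```

```text
t 1.65 shift cm [ -0.51 -17.91 -18.43] rotvec [ 0.    -0.119 -0.001] deg 6.8
```

Call:
arm_command:
  increments:
    - [[0, -4, -4], [0, -0.06, 0], -1]
    - [[0, -8, -8], [0, -0.119, 0], -1]
    - [[0, -12, -12], [0, -0.119, 0], -1]
    - [[0, -16, -16], [0, -0.119, 0], -1]
    - [[-0.5, -17.9, -18.4], [0, -0.119, 0], -1]

```text
time: 2.15
tool_pos: [0.6942, -0.1644, 0.2612]
tcp_rot: [-0.501, 0.002, 0.865, 0.004]
wrist_force: [0.7, -0.5, 0.5]
grip_width: 0.0005
```

Run:
```python
from h import *
s=telemetry.read_state();np.save('s1.npy',np.r_[s["tool_pos"],s["tcp_rot"]]);print(s["q"].round(2),s["qvel"].round(2))
cv2.imwrite("pics/w1.png",optics.read_camera("wrist"))
s=telemetry.read_state();print(s["tool_pos"],s["tcp_rot"])
go([.70,-.16,.26],toolR(w0,30))
```

```text
[-0.22  0.6   1.35 -0.11  1.71  1.37] [ 0.47  0.55 -0.68  0.23  0.16  0.43]
[ 0.69771698 -0.15954684  0.2589961 ] [-5.00931609e-01  5.07681082e-04  8.65481309e-01  3.06089719e-03]
t 2.2 shift cm [-0.2   0.04 -0.15] rotvec [ 0.004 -0.002  0.   ] deg 0.3
```

View pics/w1.png

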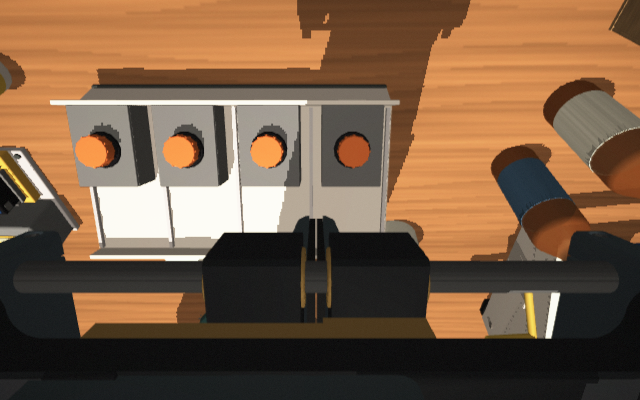

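Call:
arm_command:
  increments:
    - [[0, 0, 0], [0, 0, 0], -1]

```text
time: 2.3
tool_pos: [0.6944, -0.1642, 0.2607]
tcp_rot: [-0.501, 0.001, 0.866, 0.003]
wrist_force: [-0.3, -0.1, 0.9]
grip_width: 0.0006
```

Run:
```python
from h import *
s=telemetry.read_state();np.save('s1.npy',np.r_[s["tool_pos"],s["tcp_rot"]]);print(s["tool_pos"],abs(s["qvel"]).max())
im=optics.read_camera("wrist");cv2.imwrite("pics/w2.png",im)
cv2.imwrite("pics/w2c.png",cv2.resize(im[80:270,40:420],None,fx=2.1,fy=2.1,interpolation=cv2.INTER_CUBIC))
```

```text
[ 0.69442391 -0.16416816  0.26070407] 0.04584585125113272
```

View pics/w2c.png

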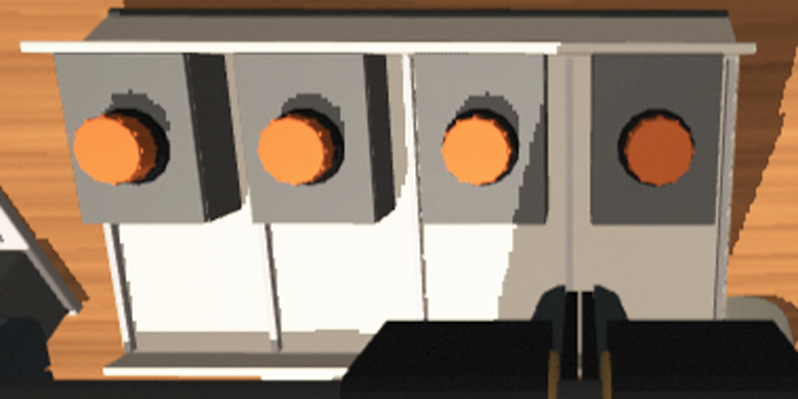

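```bash
cat >> h.py <<'E'
W=optics.calibration("wrist")
def wproj(st,P):
    T=np.eye(4);T[:3,:3]=R.from_quat(st[3:]).as_matrix();T[:3,3]=st[:3]
    T=np.linalg.inv(T@W["hand_eye"]); P=np.asarray(P,float).reshape(-1,3)
    c=P@T[:3,:3].T+T[:3,3]; c=c@W["K"].T; return c[:,:2]/c[:,2:]
def row(p): # nests 0..3
    x,y,z,w=p; return np.array([[x-np.sin(w)*d,y+np.cos(w)*d,z] for d in(-.132,-.044,.044,.132)])
E
python3 - <<'E'
from h import *
a=un([(119,231),(236,302),(357,377),(491,459)],(220,140),5)
b=un([(312,86),(250,165),(187,251),(119,345)],(245,120),4.6)
c=un([(658,148),(476,148),(292,149),(107,149)],(40,80),2.1)
st=np.load('s1.npy')
fw=lambda p:(wproj(st,row(p))-c).ravel()
fs=lambda p:np.r_[(proj("scene",row(p))-a).ravel(),(proj("side",row(p))-b).ravel()]
for f in(fw,lambda p:np.r_[fw(p),fs(p)]):
    r=least_squares(f,[.647,-.07,.12,0]);print(r.x.round(4),np.round(r.fun,1));print(row(r.x).round(4))
E
```

```text
[ 0.6512 -0.0694  0.1181 -0.0033] [ 0.4  0.1 -0.5  0.2 -0.3 -0.2  0.4 -0.1]
[[ 0.6508 -0.2014  0.1181]
 [ 0.6511 -0.1134  0.1181]
 [ 0.6514 -0.0254  0.1181]
 [ 0.6516  0.0626  0.1181]]
[ 0.6506 -0.0698  0.1184 -0.0051] [ 0.8  0.9 -0.   0.9  0.1  0.4  0.8  0.4  0.   1.  -0.3  1.   0.2  1.2
 -0.1  1.1 -1.8 -0.1 -1.   0.1 -1.   0.3 -1.2  0.5]
[[ 0.65   -0.2018  0.1184]
 [ 0.6504 -0.1138  0.1184]
 [ 0.6509 -0.0258  0.1184]
 [ 0.6513  0.0622  0.1184]]
```

```bash
cat >> h.py <<'E'
w0=-0.005
K=row([.6500,-.0698,.1184,w0]); N=frame(w0)[:,2]; U=frame(w0)[:,0]; Y=frame(w0)[:,1]
E
python3 - <<'E'
from h import *
go(K[1]+N*.012,toolR(w0,30))
E
```

```text
t 2.35 shift cm [13.43 -5.14 -3.29] rotvec [-0.002 -0.003  0.002] deg 0.2
```

Call:
arm_command:
  increments:
    - [[4, -2, -1.1], [0, 0, 0], -1]
    - [[8, -4, -2.2], [-0.002, -0.003, 0.002], -1]
    - [[11.5, -5.1, -3.3], [-0.002, -0.003, 0.002], -1]
    - [[13.4, -5.1, -3.3], [-0.002, -0.003, 0.002], -1]
    - [[13.4, -5.1, -3.3], [-0.002, -0.003, 0.002], -1]

```text
time: 2.85
tool_pos: [0.6535, -0.1156, 0.1285]
tcp_rot: [-0.499, 0.002, 0.867, 0.003]
wrist_force: [0.5, -0.2, 0.9]
grip_width: 0.0004
```

Call:
arm_command:
  increments:
    - [[0, 0, 0], [0, 0, 0], -1]
    - [[0, 0, 0], [0, 0, 0], -1]

```text
time: 3.05
tool_pos: [0.6575, -0.116, 0.1324]
tcp_rot: [-0.502, 0.002, 0.865, 0.003]
wrist_force: [-0.3, 0.0, 0.7]
grip_width: 0.0008
```

Run:
```python
from h import *
go(K[1],toolR(w0,30)); s=telemetry.read_state(); print(s["wrist_force"],N@s["wrist_force"],s["wrist_torque"])
im=optics.read_camera("wrist");cv2.imwrite("pics/w3.png",im)
```

```text
t 3.05 shift cm [ 1.6  -0.21 -0.03] rotvec [-0.003 -0.004  0.   ] deg 0.3
[-0.30789771  0.04843524  0.728708  ] 0.4770116265281984 [-0.01978941 -0.28466715 -0.00811393]
```

View pics/w3.png

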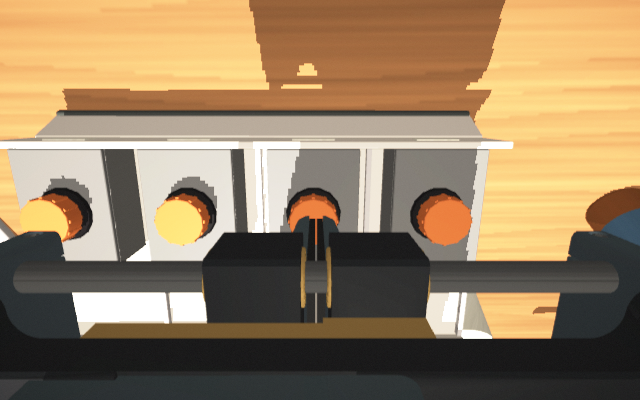

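Call:
arm_command:
  increments:
    - [[0.4, 0, 0], [0, 0, 0], -1]
    - [[0.8, -0.1, 0], [0, 0, 0], -1]
    - [[1.0, -0.2, 0], [0, 0, 0], -1]
    - [[1.1, -0.2, 0], [0, 0, 0], -1]
    - [[1.2, -0.2, 0], [0, 0, 0], -1]

```text
time: 3.6
tool_pos: [0.6504, -0.113, 0.1202]
tcp_rot: [-0.501, 0.002, 0.866, 0.003]
wrist_force: [-0.2, 0.3, 0.5]
grip_width: 0.0006
```

Call:
arm_command:
  increments:
    - [[0.1, 0, 0], [0, 0, 0], -1]
    - [[0.2, 0, 0], [0, 0, 0], -1]

```text
time: 3.8
tool_pos: [0.6495, -0.113, 0.1185]
tcp_rot: [-0.501, 0.002, 0.866, 0.003]
wrist_force: [0.1, -0.4, 0.1]
grip_width: 0.0002
```

Call:
arm_command:
  increments:
    - [[0.1, 0, 0], [0, 0, 0], -1]
    - [[0.2, 0, 0], [0, 0, 0], -1]

```text
time: 4.0
tool_pos: [0.6484, -0.1131, 0.1167]
tcp_rot: [-0.501, 0.002, 0.866, 0.003]
wrist_force: [0.6, 0.4, 0.1]
grip_width: 0.0004
```

Call:
arm_command:
  increments:
    - [[0.1, 0, 0], [0, 0, 0], -1]
    - [[0.2, 0, 0], [0, 0, 0], -1]

```text
time: 4.2
tool_pos: [0.6474, -0.113, 0.115]
tcp_rot: [-0.501, 0.002, 0.866, 0.003]
wrist_force: [0.4, 0.6, -0.2]
grip_width: 0.0001
```

Call:
arm_command:
  increments:
    - [[0.1, 0, 0], [0, 0, 0], -1]
    - [[0.2, 0, 0], [0, 0, 0], -1]

```text
time: 4.4
tool_pos: [0.6464, -0.113, 0.1133]
tcp_rot: [-0.501, 0.002, 0.866, 0.003]
wrist_force: [0.8, 0.7, 0.3]
grip_width: 0.0006
```

Call:
arm_command:
  increments:
    - [[0.1, 0, 0], [0, 0, 0], -1]
    - [[0.2, 0, 0], [0, 0, 0], -1]

```text
time: 4.6
tool_pos: [0.6454, -0.113, 0.1115]
tcp_rot: [-0.501, 0.002, 0.866, 0.003]
wrist_force: [0.3, -0.4, -1.4]
grip_width: 0.0005
```

Run:
```python
from h import *
s=telemetry.read_state(); print((s["tool_pos"]-K[1])@N,N@s["wrist_force"],s["wrist_torque"])
im=optics.read_camera("wrist");cv2.imwrite("pics/w4.png",im)
im=optics.read_camera("side");cv2.imwrite("pics/s4.png",cv2.resize(im[110:260,235:385],None,fx=4,fy=4,interpolation=cv2.INTER_CUBIC))
```

```text
-0.008164528592986327 -1.0455585565796548 [-0.00174082 -0.33771752  0.06583734]
```

View pics/s4.png

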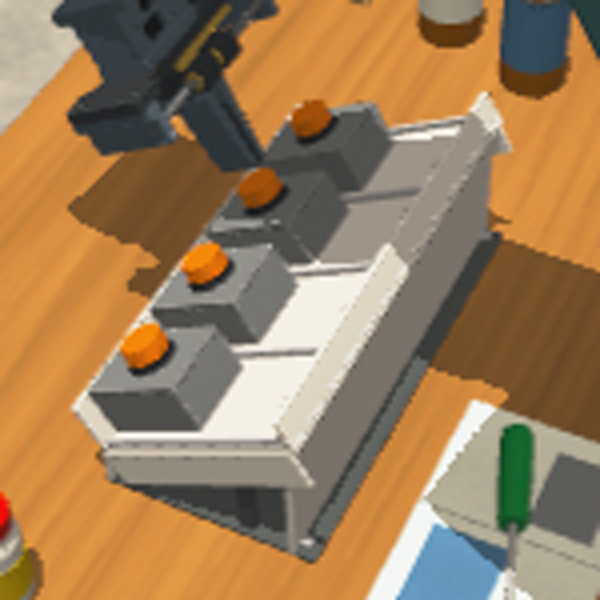

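View pics/w4.png

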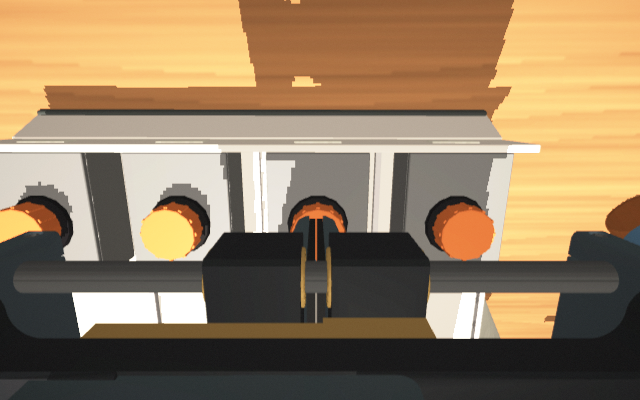

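Run:
```python
from h import *
s=telemetry.read_state(); P=[s["tool_pos"],K[1],K[0],K[2],K[3]]
print(((proj("side",P)-[235,110]+.5)*4-.5).round(0)); print(s["tool_pos"],(s["tool_pos"]-K[1])@np.c_[U,Y,N])
im=optics.read_camera("scene");cv2.imwrite("pics/a4.png",cv2.resize(im[130:280,220:370],None,fx=4,fy=4,interpolation=cv2.INTER_CUBIC))
print(((proj("scene",P)-[220,130]+.5)*4-.5).round(0))
```

```text
[[259. 193.]
 [254. 184.]
 [305. 115.]
 [199. 260.]
 [139. 342.]]
[ 0.64534942 -0.11300504  0.11143346] [ 0.00035712 -0.00077225 -0.00825045]
[[195. 289.]
 [188. 285.]
 [ 96. 228.]
 [287. 346.]
 [393. 411.]]
```

View pics/a4.png

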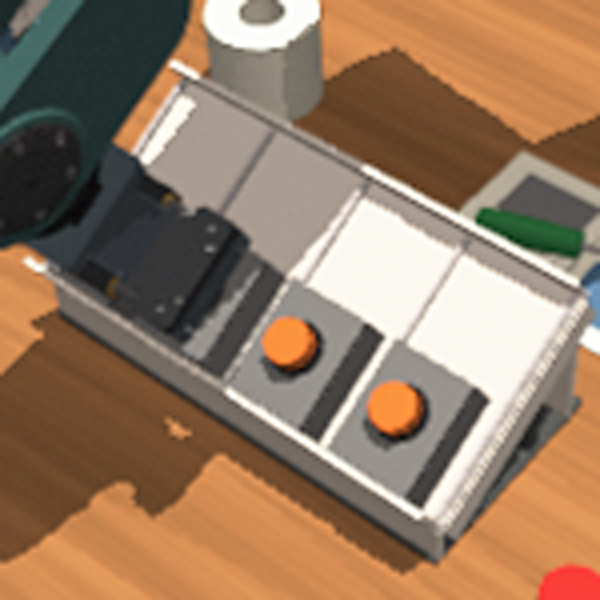

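Run:
```python
from h import *
for n in C: print(n,-cv2.Rodrigues(C[n]["rvec"])[0].T@C[n]["tvec"])
for i in(3,4):
    im=cv2.imread(f'pics/w{i}.png'); cv2.imwrite(f'pics/w{i}z.png',cv2.resize(im[180:260,240:400],None,fx=5,fy=5,interpolation=cv2.INTER_CUBIC))
```

```text
scene [1.16133735 0.46955613 0.94513331]
side [0.19956908 0.66869535 0.98711023]
```

View pics/w4z.png

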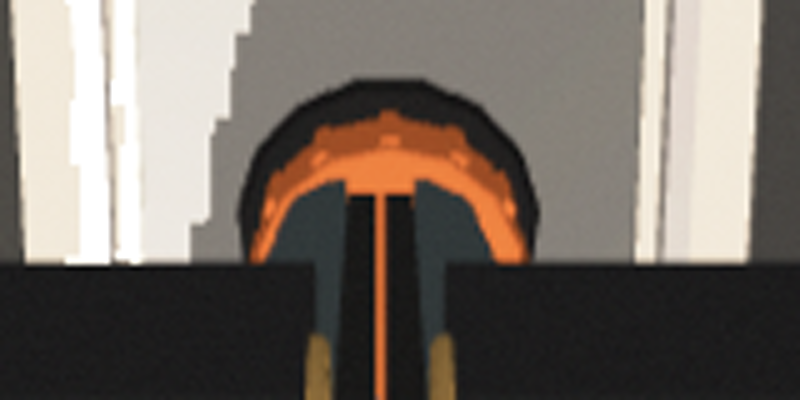

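View pics/w3z.png

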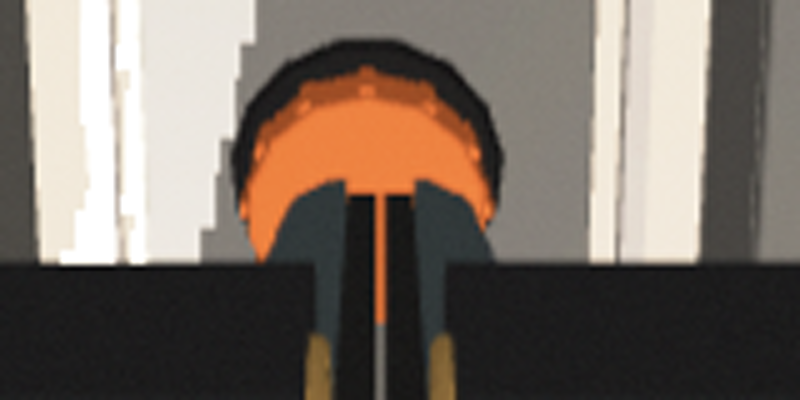

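Run:
```python
from h import *
im=optics.read_camera("side");cv2.imwrite("pics/s5.png",cv2.resize(im[125:185,270:340],None,fx=10,fy=10,interpolation=cv2.INTER_CUBIC))
s=telemetry.read_state(); t=s["tool_pos"]; Rt=R.from_quat(s["tcp_rot"]).as_matrix()
P=[t,t+Rt[:,2]*.016,t-Rt[:,2]*.016,t-Rt[:,0]*.03,K[1]]
print(((proj("side",P)-[270,125]+.5)*10-.5).round(0))
print(s["time"],s["wrist_force"])
```

```text
[[299. 333.]
 [338. 328.]
 [260. 338.]
 [251. 257.]
 [286. 311.]]
4.8 [-0.27126328 -0.7373513   0.25227322]
```

View pics/s5.png

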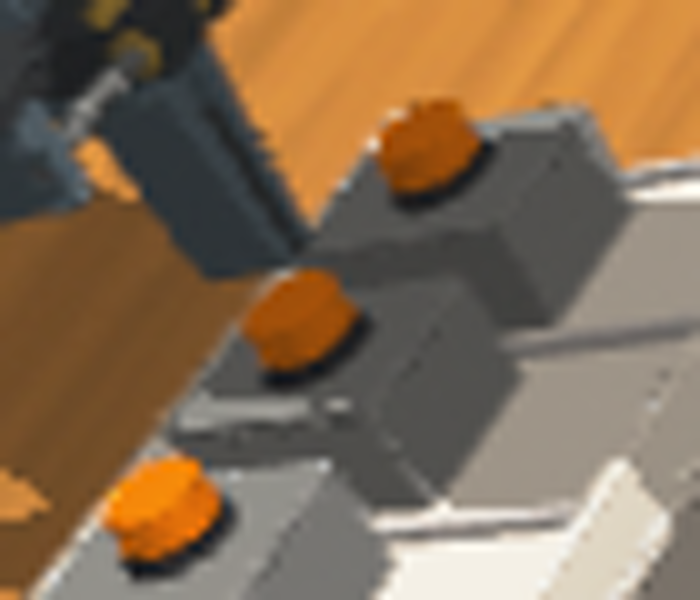

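Call:
arm_command:
  increments:
    - [[0.15, 0, 0], [0, 0, 0], -1]
    - [[0.3, 0, 0], [0, 0, 0], -1]
    - [[0.4, 0, 0], [0, 0, 0], -1]

```text
time: 5.1
tool_pos: [0.6433, -0.113, 0.108]
tcp_rot: [-0.501, 0.002, 0.866, 0.003]
wrist_force: [-0.4, 1.0, 0.7]
grip_width: 0.0006
```

Call:
arm_command:
  increments:
    - [[0.1, 0, 0], [0, 0, 0], -1]
    - [[0.2, 0, 0], [0, 0, 0], -1]
    - [[0.3, 0, 0], [0, 0, 0], -1]

```text
time: 5.4
tool_pos: [0.6419, -0.113, 0.1054]
tcp_rot: [-0.501, 0.002, 0.866, 0.003]
wrist_force: [0.5, 0.0, -0.4]
grip_width: 0.001
```

```bash
cat >> h.py <<'E'
def press(i):
    s=telemetry.read_state(); d=(s["tool_pos"]-K[i])@np.c_[U,Y,N]; print("t",s["time"],"dU,Y,N mm",(d*1000).round(1),"FN",round(float(N@s["wrist_force"]),2),"tq",s["wrist_torque"].round(2))
E
python3 - <<'E'
from h import *
im=optics.read_camera("side");cv2.imwrite("pics/s6.png",cv2.resize(im[125:185,270:340],None,fx=10,fy=10,interpolation=cv2.INTER_CUBIC))
press(1)
E
```

```text
t 5.45 dU,Y,N mm [  0.4  -0.8 -15.3] FN -0.24 tq [ 0.03 -0.34 -0.04]
```

View pics/s6.png

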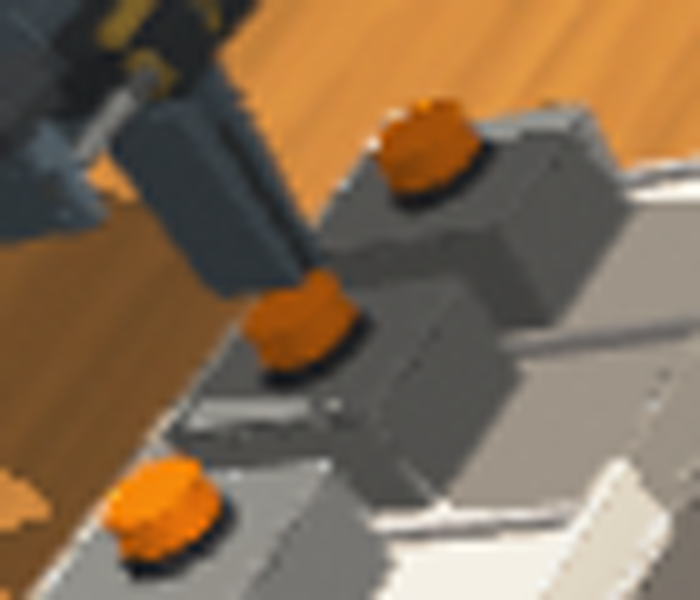

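Call:
arm_command:
  increments:
    - [[0.1, 0, 0.1], [0, 0, 0], -1]
    - [[0.2, 0, 0.2], [0, 0, 0], -1]
    - [[0.3, 0, 0.3], [0, 0, 0], -1]

```text
time: 5.75
tool_pos: [0.6378, -0.113, 0.1044]
tcp_rot: [-0.501, 0.002, 0.866, 0.003]
wrist_force: [0.1, -0.1, 0.5]
grip_width: 0.0003
```

Call:
arm_command:
  increments:
    - [[0.1, 0, 0], [0, 0, 0], -1]
    - [[0.2, 0, 0], [0, 0, 0], -1]

```text
time: 5.95
tool_pos: [0.6368, -0.113, 0.1027]
tcp_rot: [-0.501, 0.002, 0.866, 0.003]
wrist_force: [-0.8, 0.4, -0.7]
grip_width: 0.0004
```

Call:
arm_command:
  increments:
    - [[0.1, 0, 0], [0, 0, 0], -1]
    - [[0.2, 0, 0], [0, 0, 0], -1]

```text
time: 6.15
tool_pos: [0.6358, -0.113, 0.1009]
tcp_rot: [-0.501, 0.002, 0.866, 0.003]
wrist_force: [1.1, 0.0, -0.3]
grip_width: 0.0005
```

Run:
```python
from h import *
press(1)
im=optics.read_camera("side");cv2.imwrite("pics/s7.png",cv2.resize(im[125:185,270:340],None,fx=10,fy=10,interpolation=cv2.INTER_CUBIC))
```

```text
t 6.15 dU,Y,N mm [  3.3  -0.8 -22.2] FN 0.35 tq [ 0.06 -0.35  0.04]
```

View pics/s7.png

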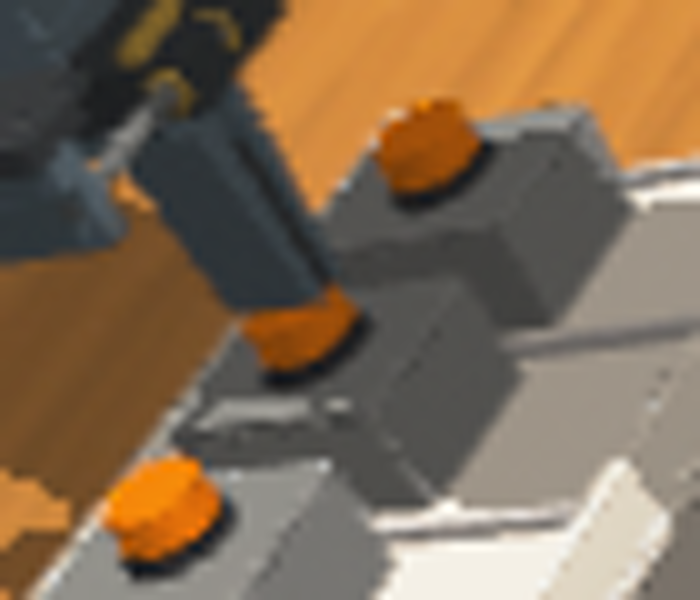

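Call:
arm_command:
  increments:
    - [[0.1, 0, 0], [0, 0, 0], -1]
    - [[0.2, 0, 0], [0, 0, 0], -1]

```text
time: 6.4
tool_pos: [0.6349, -0.113, 0.0991]
tcp_rot: [-0.501, 0.002, 0.866, 0.003]
wrist_force: [-0.1, 0.2, 1.0]
grip_width: 0.0003
```

Call:
arm_command:
  increments:
    - [[0.1, 0, 0], [0, 0, 0], -1]
    - [[0.1, 0, 0], [0, 0, 0], -1]

```text
time: 6.6
tool_pos: [0.6344, -0.113, 0.0983]
tcp_rot: [-0.501, 0.002, 0.866, 0.003]
wrist_force: [0.1, -0.6, 1.2]
grip_width: 0.0003
```

Call:
arm_command:
  increments:
    - [[0.1, 0, 0], [0, 0, 0], -1]
    - [[0.1, 0, 0], [0, 0, 0], -1]

```text
time: 6.8
tool_pos: [0.634, -0.1129, 0.0976]
tcp_rot: [-0.501, 0.002, 0.866, 0.003]
wrist_force: [0.8, 0.1, 2.0]
grip_width: 0.0003
```

Run:
```python
from h import *
press(1)
```

```text
t 6.8 dU,Y,N mm [  3.3  -0.8 -25.9] FN 2.14 tq [ 0.06 -0.25 -0.05]
```

Call:
arm_command:
  increments:
    - [[0.1, 0, 0], [0, 0, 0], -1]
    - [[0.1, 0, 0], [0, 0, 0], -1]

```text
time: 7.0
tool_pos: [0.634, -0.113, 0.0975]
tcp_rot: [-0.501, 0.002, 0.865, 0.003]
wrist_force: [1.9, 0.4, 8.6]
grip_width: 0.0007
```

Call:
arm_command:
  increments:
    - [[0.1, 0, 0], [0, 0, 0], -1]
    - [[0.1, 0, 0], [0, 0, 0], -1]

```text
time: 7.2
tool_pos: [0.634, -0.113, 0.0974]
tcp_rot: [-0.501, 0.002, 0.865, 0.003]
wrist_force: [2.6, 1.2, 14.3]
grip_width: 0.0003
```

Run:
```python
from h import *
press(1)
```

```text
t 7.2 dU,Y,N mm [  3.1  -0.7 -26. ] FN 13.73 tq [ 0.21  0.73 -0.11]
```

Knob 1 stops dead after about 2 mm (14 N), so that nest is full. The fingertips touched about 24 mm later than the reported TCP implied; I'll check this with the gripper open. Next is knob 0.

Call:
arm_command:
  increments:
    - [[-1, 0, 0], [0, 0, 0], -1]
    - [[-2, 0.1, 0], [0, 0, 0], -1]
    - [[-2, 4, 0], [0, 0, 0], -1]
    - [[-2, 7.5, 0], [0, 0, 0], -1]
    - [[-1.5, 8.9, 0], [0, 0, 0], -1]

```text
time: 7.7
tool_pos: [0.6404, -0.2047, 0.1096]
tcp_rot: [-0.501, 0.003, 0.865, 0.003]
wrist_force: [0.0, 0.8, 0.6]
grip_width: 0.0007
```

Call:
arm_command:
  increments:
    - [[0.3, 0, 0], [0, 0, 0], -1]
    - [[0.6, 0, 0], [0, 0, 0], -1]
    - [[0.6, 0, 0], [0, 0, 0], -1]

```text
time: 8.0
tool_pos: [0.6364, -0.2007, 0.1031]
tcp_rot: [-0.5, 0.002, 0.866, 0.002]
wrist_force: [-0.5, -0.8, -0.0]
grip_width: 0.0003
```

Run:
```python
from h import *
press(0)
```

```text
t 8.0 dU,Y,N mm [  3.6  -1.  -19.7] FN -0.25 tq [ 0.01 -0.26  0.03]
```

Call:
arm_command:
  increments:
    - [[0.2, 0, 0], [0, 0, 0], -1]
    - [[0.4, 0, 0], [0, 0, 0], -1]
    - [[0.5, 0, 0], [0, 0, 0], -1]
    - [[0.6, 0, 0], [0, 0, 0], -1]
    - [[0.7, 0, 0], [0, 0, 0], -1]

```text
time: 8.5
tool_pos: [0.6334, -0.2018, 0.0977]
tcp_rot: [-0.501, 0.002, 0.866, 0.003]
wrist_force: [0.8, 0.8, 0.8]
grip_width: 0.0004
```

Call:
arm_command:
  increments:
    - [[0.1, 0, 0], [0, 0, 0], -1]
    - [[0.1, 0, 0], [0, 0, 0], -1]

```text
time: 8.7
tool_pos: [0.6334, -0.2019, 0.0975]
tcp_rot: [-0.501, 0.002, 0.865, 0.003]
wrist_force: [1.8, 1.8, 5.7]
grip_width: 0.0004
```

Run:
```python
from h import *
press(0)
```

```text
t 8.7 dU,Y,N mm [  3.3   0.2 -26.1] FN 5.77 tq [ 0.41  0.06 -0.27]
```

Call:
arm_command:
  increments:
    - [[0.1, 0, 0], [0, 0, 0], -1]
    - [[0.1, 0, 0], [0, 0, 0], -1]

```text
time: 8.9
tool_pos: [0.6334, -0.2019, 0.0974]
tcp_rot: [-0.501, 0.002, 0.865, 0.003]
wrist_force: [2.1, 3.3, 13.5]
grip_width: 0.0007
```

Knob 0 also stops dead, so nest 0 is full. Next is knob 2.

Call:
arm_command:
  increments:
    - [[-1.5, 0, 0], [0, 0, 0], -1]
    - [[-2.5, -2, 0], [0, 0, 0], -1]
    - [[-2.5, -7, 0], [0, 0, 0], -1]
    - [[-2.5, -12, 0], [0, 0, 0], -1]
    - [[-2.5, -16, 0], [0, 0, 0], -1]

```text
time: 9.4
tool_pos: [0.6459, -0.0388, 0.118]
tcp_rot: [-0.501, 0.002, 0.866, 0.002]
wrist_force: [0.1, 0.0, -0.6]
grip_width: 0.0006
```

Call:
arm_command:
  increments:
    - [[0, -1.7, 0], [0, 0, 0], -1]
    - [[0.8, -1.7, 0], [0, 0, 0], -1]
    - [[1.4, -1.7, 0], [0, 0, 0], -1]
    - [[1.6, -1.7, 0], [0, 0, 0], -1]
    - [[1.6, -1.7, 0], [0, 0, 0], -1]

```text
time: 9.9
tool_pos: [0.6375, -0.0261, 0.103]
tcp_rot: [-0.5, 0.002, 0.866, 0.003]
wrist_force: [0.5, -0.5, -0.9]
grip_width: 0.0002
```

Run:
```python
from h import *
press(2)
```

```text
t 9.9 dU,Y,N mm [  3.3   0.4 -19.7] FN -0.53 tq [ 0.02 -0.31 -0.02]
```

Call:
arm_command:
  increments:
    - [[0.2, 0, 0], [0, 0, 0], -1]
    - [[0.4, 0, 0], [0, 0, 0], -1]
    - [[0.5, 0, 0], [0, 0, 0], -1]
    - [[0.6, 0, 0], [0, 0, 0], -1]
    - [[0.7, 0, 0], [0, 0, 0], -1]

```text
time: 10.4
tool_pos: [0.6346, -0.0251, 0.0976]
tcp_rot: [-0.501, 0.002, 0.866, 0.003]
wrist_force: [4.5, -2.0, 11.3]
grip_width: 0.0003
```

Call:
arm_command:
  increments:
    - [[0.1, 0, 0], [0, 0, 0], -1]
    - [[0.2, 0, 0], [0, 0, 0], -1]

```text
time: 10.6
tool_pos: [0.6347, -0.0251, 0.0975]
tcp_rot: [-0.502, 0.002, 0.865, 0.002]
wrist_force: [2.9, -0.9, 20.4]
grip_width: 0.0003
```

Run:
```python
from h import *
press(2)
```

```text
t 10.6 dU,Y,N mm [  3.   -0.7 -25.9] FN 19.15 tq [-0.08  1.15  0.05]
```

Knob 2 is full as well. I'll confirm knob 3 by pressing it.

Call:
arm_command:
  increments:
    - [[-1.5, 0, 0], [0, 0, 0], -1]
    - [[-2, -3, 0], [0, 0, 0], -1]
    - [[-2, -7, 0], [0, 0, 0], -1]
    - [[-1.5, -8.8, 0], [0, 0, 0], -1]
    - [[-1, -8.8, 0], [0, 0, 0], -1]

```text
time: 11.1
tool_pos: [0.639, 0.0651, 0.1042]
tcp_rot: [-0.501, 0.001, 0.866, 0.002]
wrist_force: [-0.5, 0.6, -0.6]
grip_width: 0.0005
```

Call:
arm_command:
  increments:
    - [[0.1, 0, 0], [0, 0, 0], -1]
    - [[0.2, 0, 0], [0, 0, 0], -1]

```text
time: 11.3
tool_pos: [0.6379, 0.0621, 0.1024]
tcp_rot: [-0.5, 0.002, 0.866, 0.003]
wrist_force: [-0.0, -0.4, 0.2]
grip_width: 0.0009
```

Run:
```python
from h import *
press(3)
```

```text
t 11.3 dU,Y,N mm [  3.    0.2 -20.3] FN 0.15 tq [ 0.05 -0.32  0.07]
```

Call:
arm_command:
  increments:
    - [[0.2, 0, 0], [0, 0, 0], -1]
    - [[0.4, 0, 0], [0, 0, 0], -1]
    - [[0.6, 0, 0], [0, 0, 0], -1]
    - [[0.7, 0, 0], [0, 0, 0], -1]
    - [[0.8, 0, 0], [0, 0, 0], -1]

```text
time: 11.8
tool_pos: [0.6342, 0.0629, 0.0957]
tcp_rot: [-0.501, 0.002, 0.866, 0.003]
wrist_force: [1.3, -1.3, 1.9]
grip_width: 0.0002
```

Call:
arm_command:
  increments:
    - [[0.1, 0, 0], [0, 0, 0], -1]
    - [[0.2, 0, 0], [0, 0, 0], -1]
    - [[0.3, 0, 0], [0, 0, 0], -1]

```text
time: 12.1
tool_pos: [0.6326, 0.063, 0.0931]
tcp_rot: [-0.501, 0.002, 0.866, 0.003]
wrist_force: [1.5, -1.0, 2.9]
grip_width: 0.0007
```

Run:
```python
from h import *
press(3)
```

```text
t 12.1 dU,Y,N mm [  3.   -0.7 -31. ] FN 3.26 tq [-0.27 -0.33  0.18]
```

Call:
arm_command:
  increments:
    - [[0.1, 0, 0], [0, 0, 0], -1]
    - [[0.2, 0, 0], [0, 0, 0], -1]
    - [[0.3, 0, 0], [0, 0, 0], -1]
    - [[0.4, 0, 0], [0, 0, 0], -1]
    - [[0.4, 0, 0], [0, 0, 0], -1]

```text
time: 12.6
tool_pos: [0.6313, 0.0631, 0.0905]
tcp_rot: [-0.501, 0.002, 0.865, 0.003]
wrist_force: [3.3, -2.4, 10.4]
grip_width: 0.0005
```

Run:
```python
from h import *
press(3)
```

```text
t 12.6 dU,Y,N mm [  2.8  -0.8 -33.8] FN 10.7 tq [-0.32  0.18  0.19]
```

Knob 3 goes down the full 10 mm, so nest 3 is empty. I retract, open and check where the fingertips are.

Call:
arm_command:
  increments:
    - [[-2, 0, 0], [0, 0, 0], -1]
    - [[-4, 0, 0], [0, 0, 0], 0]
    - [[-5, 0, 0], [0, 0, 0], 1]
    - [[-5, 0, 0], [0, 0, 0], 1]
    - [[-5, 0, 0], [0, 0, 0], 1]

```text
time: 13.1
tool_pos: [0.6548, 0.063, 0.1321]
tcp_rot: [-0.5, 0.002, 0.866, 0.003]
wrist_force: [-1.2, -0.4, -0.2]
grip_width: 0.0296
```

Call:
arm_command:
  increments:
    - [[0, 0, 0], [0, 0, 0], 1]
    - [[0, 0, 0], [0, 0, 0], 1]
    - [[0, 0, 0], [0, 0, 0], 1]

```text
time: 13.4
tool_pos: [0.6551, 0.0629, 0.1324]
tcp_rot: [-0.5, 0.002, 0.866, 0.003]
wrist_force: [-0.4, 1.1, -0.0]
grip_width: 0.0539
```

Run:
```python
from h import *
press(3)
cv2.imwrite("pics/w8.png",optics.read_camera("wrist"))
im=optics.read_camera("side");cv2.imwrite("pics/s8.png",cv2.resize(im[110:240,220:340],None,fx=5,fy=5,interpolation=cv2.INTER_CUBIC))
s=telemetry.read_state(); t=s["tool_pos"]; Rt=R.from_quat(s["tcp_rot"]).as_matrix()
P=[t,t+Rt[:,1]*.045,t-Rt[:,1]*.045,K[3],K[2]]
print(((proj("side",P)-[220,110]+.5)*5-.5).round(0))
```

```text
t 13.4 dU,Y,N mm [ 3.2 -0.8 14.4] FN -0.22 tq [ 0.03 -0.26 -0.03]
[[239. 410.]
 [278. 356.]
 [197. 466.]
 [249. 428.]
 [324. 325.]]
```

View pics/s8.png

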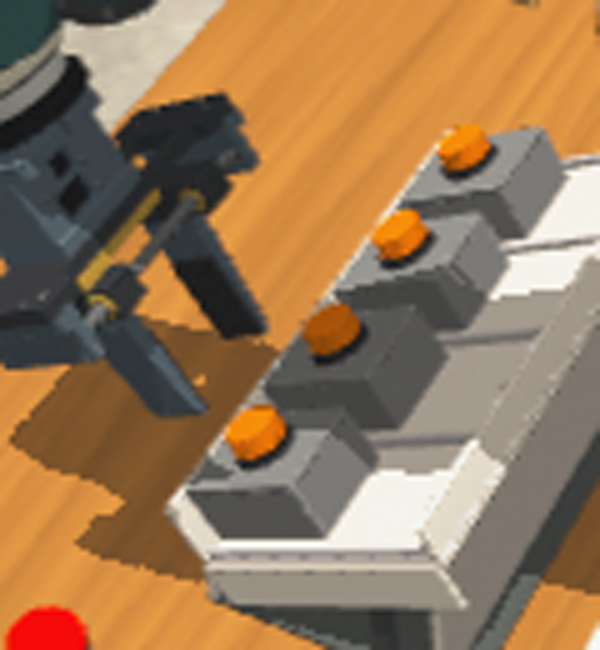

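View pics/w8.png

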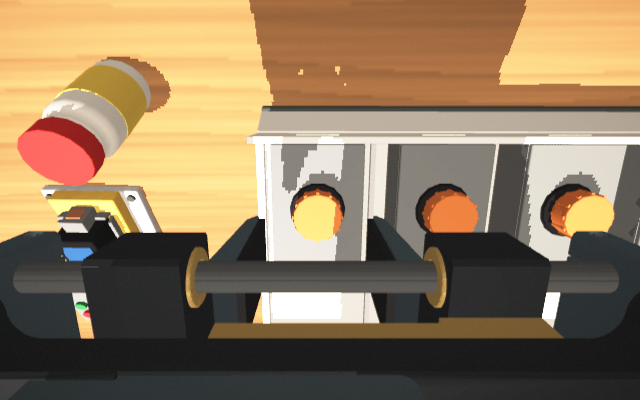

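The fingertips sit about 24–27 mm short of the reported TCP, open or shut, so I'll allow for that. Now I descend to pinch knob 3.

Call:
arm_command:
  increments:
    - [[2, -0.1, 0], [0, 0, 0], 1]
    - [[4, -0.1, 0], [0, 0, 0], 1]
    - [[5, -0.1, 0], [0, 0, 0], 1]
    - [[5.3, -0.1, 0], [0, 0, 0], 1]
    - [[5.3, -0.1, 0], [0, 0, 0], 1]

```text
time: 14.0
tool_pos: [0.6292, 0.0641, 0.0871]
tcp_rot: [-0.501, 0.002, 0.866, 0.003]
wrist_force: [-0.7, -0.6, 0.6]
grip_width: 0.0912
```

Run:
```python
from h import *
press(3); print(telemetry.read_state()["grip_width"])
cv2.imwrite("pics/w9.png",optics.read_camera("wrist"))
im=optics.read_camera("side");cv2.imwrite("pics/s9.png",cv2.resize(im[110:240,220:340],None,fx=5,fy=5,interpolation=cv2.INTER_CUBIC))
```

```text
t 14.0 dU,Y,N mm [  2.9  -1.8 -37.8] FN 0.22 tq [ 0.02 -0.3   0.02]
0.09117820085920948
```

View pics/s9.png

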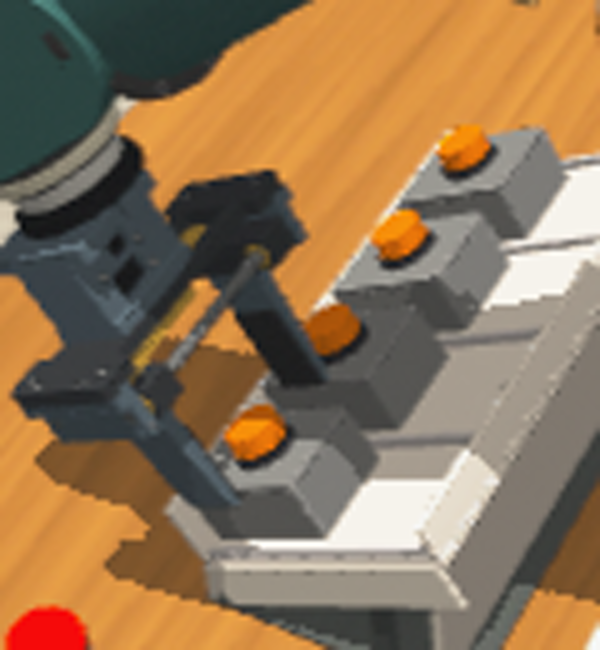

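View pics/w9.png

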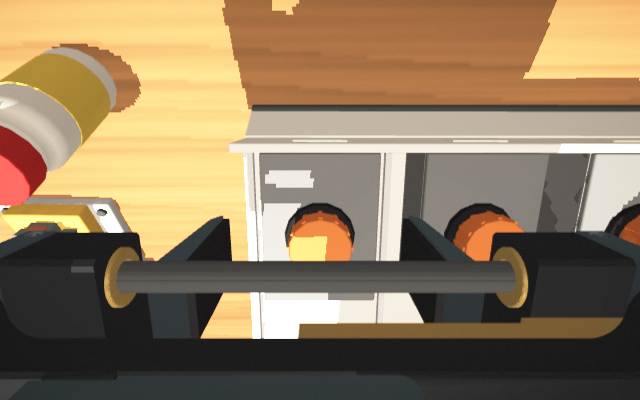

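Call:
arm_command:
  increments:
    - [[0.1, 0, 0], [0, 0, 0], 0]
    - [[0.1, 0, 0], [0, 0, 0], -0.5]
    - [[0.1, 0, 0], [0, 0, 0], -1]
    - [[0.1, 0, 0], [0, 0, 0], -1]
    - [[0.1, 0, 0], [0, 0, 0], -1]
  newtons: 15

```text
time: 14.6
tool_pos: [0.6286, 0.0641, 0.0862]
tcp_rot: [-0.501, 0.002, 0.866, 0.003]
wrist_force: [1.3, 0.4, -0.3]
grip_width: 0.0539
```

Call:
arm_command:
  increments:
    - [[0, 0, 0], [0, 0, 0], -1]
    - [[0, 0, 0], [0, 0, 0], -1]
    - [[0, 0, 0], [0, 0, 0], -1]

```text
time: 14.9
tool_pos: [0.6286, 0.0628, 0.0861]
tcp_rot: [-0.501, 0.003, 0.866, 0.002]
wrist_force: [0.5, -14.2, 1.2]
grip_width: 0.0315
```

Run:
```python
from h import *
press(3)
im=optics.read_camera("side");cv2.imwrite("pics/s10.png",cv2.resize(im[110:240,220:340],None,fx=5,fy=5,interpolation=cv2.INTER_CUBIC))
```

```text
t 14.9 dU,Y,N mm [  3.   -0.5 -39. ] FN 1.31 tq [-2.02 -0.2   1.11]
```

View pics/s10.png

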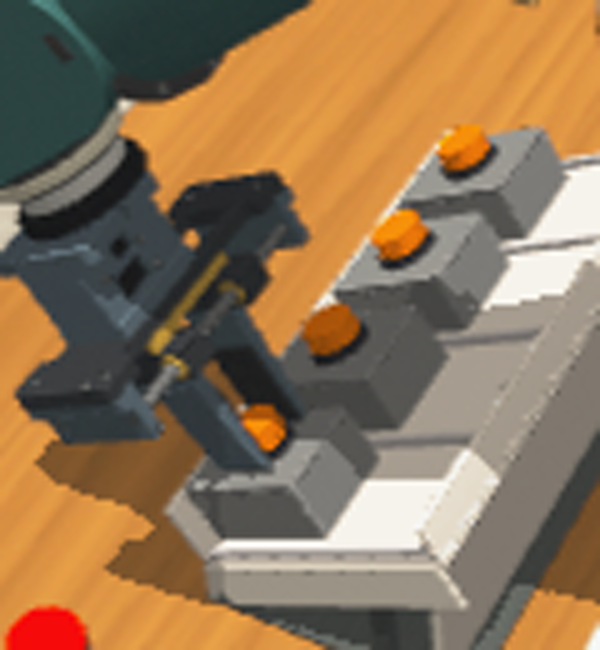

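Call:
arm_command:
  increments:
    - [[0, 0.12, 0], [0, 0, 0], -1]
    - [[0, 0.12, 1], [0, 0, 0], -1]
    - [[0, 0.12, 2.5], [0, 0, 0], -1]
    - [[0, 0.12, 4], [0, 0, 0], -1]
    - [[0, 0.12, 5.5], [0, 0, 0], -1]

```text
time: 15.45
tool_pos: [0.5804, 0.0628, 0.114]
tcp_rot: [-0.501, 0.002, 0.865, 0.002]
wrist_force: [4.4, -4.9, -0.6]
grip_width: 0.0314
```

Call:
arm_command:
  increments:
    - [[0, 0, 1], [0, 0, 0], -1]
    - [[0, 0, 1.8], [0, 0, 0], -1]
    - [[0, 0, 2.4], [0, 0, 0], -1]
    - [[0, 0, 2.7], [0, 0, 0], -1]
    - [[0, 0, 2.8], [0, 0, 0], -1]

```text
time: 15.95
tool_pos: [0.5563, 0.063, 0.1279]
tcp_rot: [-0.501, 0.002, 0.865, 0.002]
wrist_force: [3.3, -5.4, -0.7]
grip_width: 0.0313
```

Run:
```python
from h import *
press(3);s=telemetry.read_state(); print(s["wrist_force"]@np.c_[U,Y,N],s["grip_width"])
im=optics.read_camera("side");cv2.imwrite("pics/s11.png",cv2.resize(im[110:240,220:340],None,fx=5,fy=5,interpolation=cv2.INTER_CUBIC))
```

```text
t 15.95 dU,Y,N mm [ 86.5  -0.4 -38.9] FN 1.01 tq [-0.59 -0.8   0.29]
[-3.23874349  5.4128573   1.00936378] 0.03125771866719142
```

View pics/s11.png

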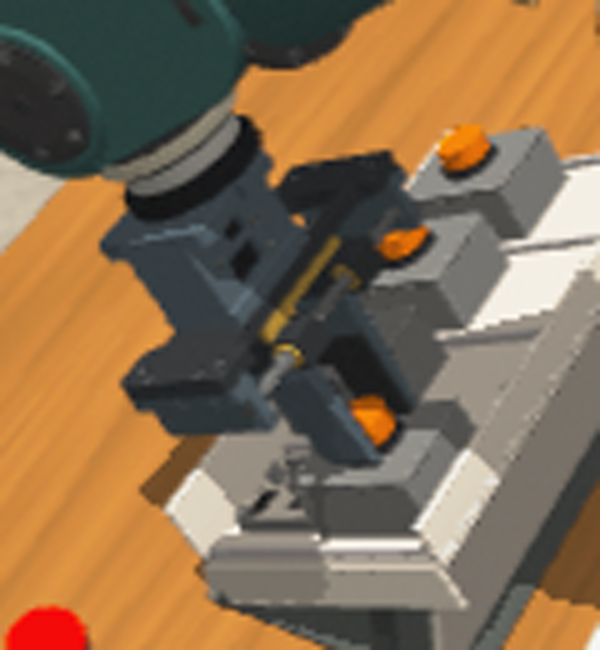

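Call:
arm_command:
  increments:
    - [[0, 0, 0.15], [0, 0, 0], -1]
    - [[0, 0, 0.3], [0, 0, 0], -1]
    - [[0, 0, 0.3], [0, 0, 0], -1]

```text
time: 16.3
tool_pos: [0.5551, 0.063, 0.1288]
tcp_rot: [-0.503, 0.002, 0.865, 0.002]
wrist_force: [10.6, -5.6, -8.8]
grip_width: 0.0316
```

Run:
```python
from h import *
press(3);s=telemetry.read_state(); print(s["wrist_force"]@np.c_[U,Y,N],s["grip_width"])
```

```text
t 16.3 dU,Y,N mm [ 87.9  -0.3 -38.8] FN -2.28 tq [-0.76 -2.79  0.4 ]
[-13.6324232    5.5273294   -2.27709669] 0.03155960272535364
```

Call:
arm_command:
  increments:
    - [[0, 0, -0.25], [0, 0, 0], -1]
    - [[0, 0, -0.25], [0, 0, 0], 1]
    - [[0, 0, -0.25], [0, 0, 0], 1]
    - [[0, 0, -0.25], [0, 0, 0], 1]
    - [[0, 0, -0.25], [0, 0, 0], 1]

```text
time: 16.8
tool_pos: [0.556, 0.0635, 0.1278]
tcp_rot: [-0.501, 0.002, 0.866, 0.003]
wrist_force: [0.5, -0.3, 0.4]
grip_width: 0.0608
```

Call:
arm_command:
  increments:
    - [[-1, 0, 0], [0, 0, 0], 1]
    - [[-4, 0, 0], [0, 0, 0], 1]
    - [[-8, 0, 0], [0, 0, 0], 1]
    - [[-11, 0, -3], [0, 0, 0], 1]
    - [[-11, 0, -6], [0, 0, 0], 1]

```text
time: 17.3
tool_pos: [0.6675, 0.0629, 0.1981]
tcp_rot: [-0.504, 0.002, 0.864, 0.003]
wrist_force: [0.5, 1.0, -0.6]
grip_width: 0.0911
```

Call:
arm_command:
  increments:
    - [[0, 0, -3], [0, 0, 0], 1]
    - [[0, 0, -3], [0, 0, 0], 1]

```text
time: 17.5
tool_pos: [0.6905, 0.0624, 0.1765]
tcp_rot: [-0.5, 0.002, 0.866, 0.003]
wrist_force: [-0.3, 0.2, -1.0]
grip_width: 0.0914
```

Run:
```python
from h import *
press(3)
s=telemetry.read_state();np.save('s12.npy',np.r_[s["tool_pos"],s["tcp_rot"]])
im=optics.read_camera("wrist");cv2.imwrite("pics/w12.png",im)
im=optics.read_camera("scene");cv2.imwrite("pics/a12.png",cv2.resize(im[130:310,220:480],None,fx=3,fy=3,interpolation=cv2.INTER_CUBIC))
```

```text
t 17.5 dU,Y,N mm [-5.5 -0.4 70.2] FN -1.0 tq [ 0.02 -0.25 -0.06]
```

View pics/w12.png

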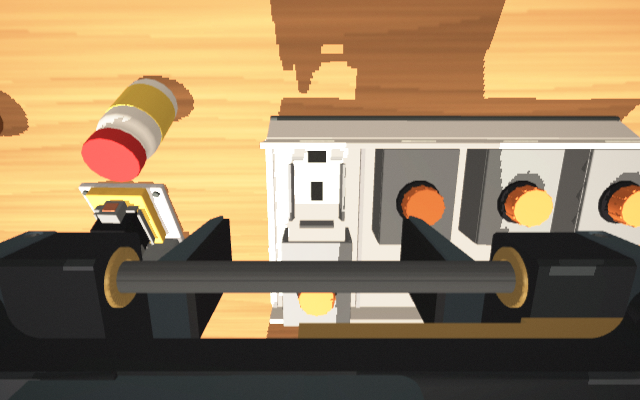

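View pics/a12.png

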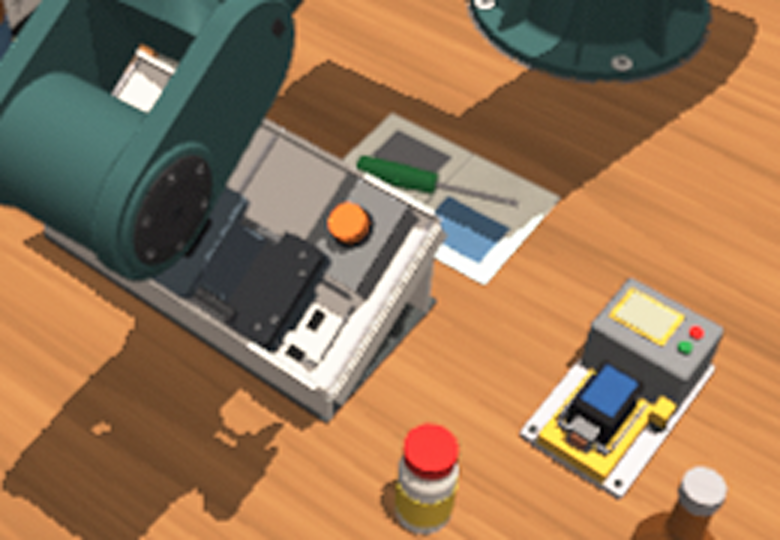

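Run:
```python
from h import *
go([.60,.16,.26],toolR(-.03,0)); go([.526,.30,.20],toolR(-.03,0))
im=cv2.imread('pics/w12.png'); cv2.imwrite('pics/w12z.png',cv2.resize(im[130:280,240:400],None,fx=5,fy=4,interpolation=cv2.INTER_CUBIC))
```

```text
t 17.6 shift cm [-2.62 -9.68 11.85] rotvec [ 0.023  0.523 -0.007] deg 30.0
t 17.6 shift cm [  6.31 -23.63  15.35] rotvec [ 0.023  0.523 -0.007] deg 30.0
```

View pics/w12z.png

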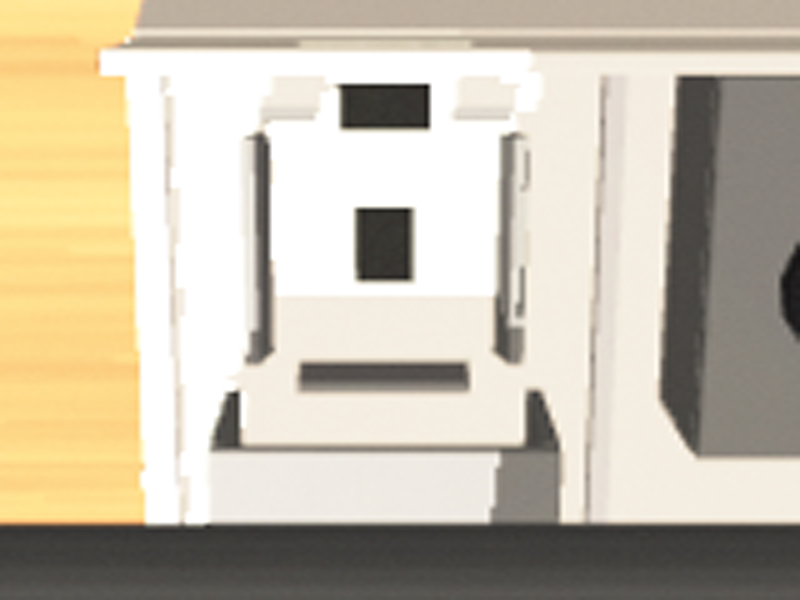

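Call:
arm_command:
  increments:
    - [[-2, -2, 2], [0, 0.12, 0], 1]
    - [[-3, -5, 6], [0, 0.25, 0], 1]
    - [[-3, -8, 10], [0.01, 0.38, 0], 1]
    - [[-2, -12, 12], [0.023, 0.5, -0.007], 1]
    - [[0, -16, 14], [0.023, 0.523, -0.007], 1]

```text
time: 18.1
tool_pos: [0.5668, 0.2245, 0.2515]
tcp_rot: [0.711, -0.01, -0.704, -0.012]
wrist_force: [1.5, 1.2, 0.6]
grip_width: 0.0912
```

Run:
```python
from h import *
go([.526,.30,.20],toolR(-.03,0))
```

```text
t 18.1 shift cm [ 5.13 -7.4   4.36] rotvec [-0.001 -0.01   0.003] deg 0.6
```

Call:
arm_command:
  increments:
    - [[1.5, -3, 1.5], [0, -0.01, 0.003], 1]
    - [[3, -6, 3], [0, -0.01, 0.003], 1]
    - [[5.1, -7.4, 4.4], [0, -0.01, 0.003], 1]
    - [[5.1, -7.4, 4.4], [0, -0.01, 0.003], 1]
    - [[5.1, -7.4, 4.4], [0, -0.01, 0.003], 1]

```text
time: 18.6
tool_pos: [0.5268, 0.2985, 0.1978]
tcp_rot: [-0.704, 0.011, 0.71, 0.009]
wrist_force: [-0.1, -0.2, 0.2]
grip_width: 0.0912
```

Run:
```python
from h import *
s=telemetry.read_state();np.save('s13.npy',np.r_[s["tool_pos"],s["tcp_rot"]]);print(s["tool_pos"],s["q"].round(2))
im=optics.read_camera("wrist");cv2.imwrite("pics/w13.png",im)
cv2.imwrite('pics/w13z.png',cv2.resize(im[100:290,220:420],None,fx=4,fy=3.1,interpolation=cv2.INTER_CUBIC))
```

```text
[0.52677778 0.29850773 0.19782048] [0.48 0.22 1.92 0.   1.01 2.08]
```

View pics/w13.png

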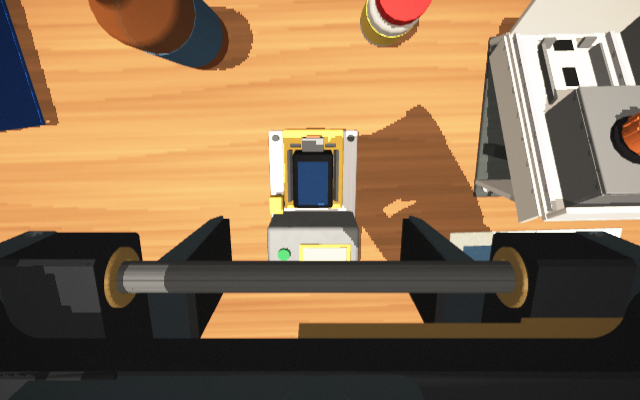

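View pics/w13z.png

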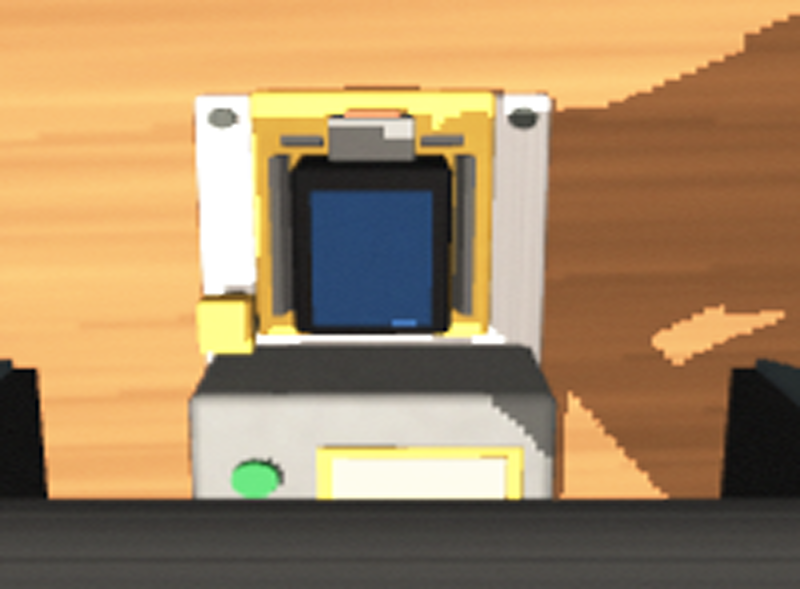

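```bash
cat >> h.py <<'E'
def wpt(px,toolx):
    """tool coords of pixel on plane tool x = toolx"""
    H=W["hand_eye"]; d=H[:3,:3]@np.linalg.inv(W["K"])@np.array([*px,1.]); o=H[:3,3]; return o+d*(toolx-o[0])/d[0]
E
python3 - <<'E'
from h import *
f=lambda p:(un(p[0],220,4),un(p[1],100,3.1))
for tx in(.132,.136,.14):
    print(tx,[ (wpt(f(p),tx)*1000).round(1) for p in((293,168),(450,168),(296,331),(448,331),(371.7,250))])
# nest floor features from w12
g=lambda p:(un(p[0],240,5),un(p[1],130,4))
for tx in(.127,.133,.139):
    print(tx,[ (wpt(g(p),tx)*1000).round(1) for p in((384,245),(272,135),(496,135),(272,360),(385,118),(385,375))])
im=cv2.imread('pics/w13.png'); st=np.load('s13.npy'); print(wproj(st,[st[:3]]))
# tip pos
E
```

```text
0.132 [array([132. , -22.6, -31.4]), array([132. ,  15.5, -31.4]), array([132. , -22.6,  21.4]), array([132. ,  15.6,  21.4]), array([132. ,  -3.5,  -5.4])]
0.136 [array([136. , -22.8, -30.9]), array([136. ,  15.7, -31. ]), array([136. , -22.9,  22.5]), array([136. ,  15.8,  22.5]), array([136. ,  -3.6,  -4.6])]
0.14 [array([140. , -23.1, -30.5]), array([140. ,  15.8, -30.5]), array([140. , -23.2,  23.6]), array([140. ,  16. ,  23.6]), array([140. ,  -3.6,  -3.8])]
0.127 [array([127. ,   0.3,   4.2]), array([127. , -21.3, -22.9]), array([127. ,  21.7, -22.9]), array([127. , -22.1,  33.7]), array([127. ,   0.4, -27. ]), array([127. ,   0.5,  37.7])]
0.133 [array([133. ,   0.3,   5.6]), array([133. , -21.7, -22. ]), array([133. ,  22.2, -22. ]), array([133. , -22.5,  35.6]), array([133. ,   0.4, -26.2]), array([133. ,   0.5,  39.6])]
0.139 [array([139. ,   0.3,   6.9]), array([139. , -22. , -21.1]), array([139. ,  22.6, -21.2]), array([139. , -22.9,  37.6]), array([139. ,   0.5, -25.4]), array([139. ,   0.6,  41.6])]
[[316.46344304 230.03058614]]
```

Run:
```python
from h import *
f=lambda p:(un(p[0],220,4),un(p[1],100,3.1))
for tx in(.145,.155,.165):
    print(tx,[ (wpt(f(p),tx)*1000).round(1) for p in((197,300),(255,300),(255,352))])
im=cv2.imread('pics/scene0.png')
im2=cv2.imread('pics/side0.png');cv2.imwrite('pics/c5.png',cv2.resize(im2[300:330,255:285],None,fx=16,fy=16,interpolation=cv2.INTER_CUBIC))
```

```text
0.145 [array([145. , -49. ,  14.2]), array([145. , -34. ,  14.2]), array([145. , -34.4,  32.4])]
0.155 [array([155. , -50.5,  16.7]), array([155. , -35. ,  16.7]), array([155. , -35.4,  35.4])]
0.165 [array([165. , -51.9,  19.1]), array([165. , -35.9,  19.1]), array([165. , -36.4,  38.4])]
```

View pics/c5.png

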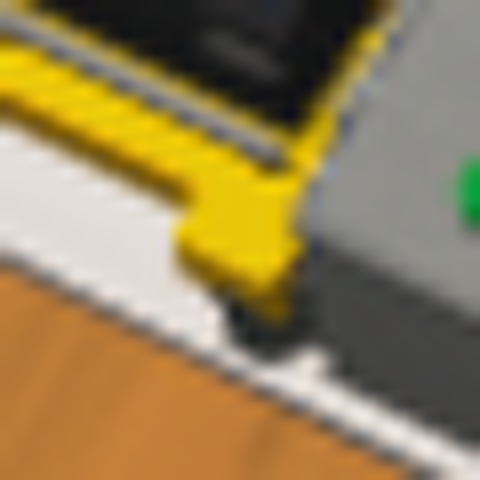

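Call:
arm_command:
  increments:
    - [[3, -0.36, -0.8], [0, 0, 0], 1]
    - [[8, -0.36, -0.8], [0, 0, 0], 1]
    - [[12, -0.36, -0.8], [0, 0, 0], 1]
    - [[14, -0.36, -0.8], [0, 0, 0], 1]
    - [[15, -0.36, -0.8], [0, 0, 0], 1]

```text
time: 19.15
tool_pos: [0.5341, 0.3005, 0.0459]
tcp_rot: [-0.703, 0.012, 0.711, 0.01]
wrist_force: [1.4, 0.4, 0.9]
grip_width: 0.0913
```

Call:
arm_command:
  increments:
    - [[1, 0, 0], [0, 0, 0], 1]
    - [[1.8, 0, 0], [0, 0, 0], 1]
    - [[1.8, 0, 0], [0, 0, 0], 1]

```text
time: 19.45
tool_pos: [0.5339, 0.3015, 0.0288]
tcp_rot: [-0.704, 0.012, 0.71, 0.01]
wrist_force: [-0.1, -0.1, -0.1]
grip_width: 0.0909
```

Run:
```python
from h import *
s=telemetry.read_state();np.save('s14.npy',np.r_[s["tool_pos"],s["tcp_rot"]]);print(s["tool_pos"],s["wrist_force"])
im=optics.read_camera("wrist");cv2.imwrite("pics/w14.png",im)
im=optics.read_camera("side");cv2.imwrite('pics/s14.png',cv2.resize(im[240:350,210:340],None,fx=6,fy=5,interpolation=cv2.INTER_CUBIC))
```

```text
[0.53388186 0.3015029  0.02883269] [-0.09262494 -0.06893924 -0.14483995]
```

View pics/w14.png

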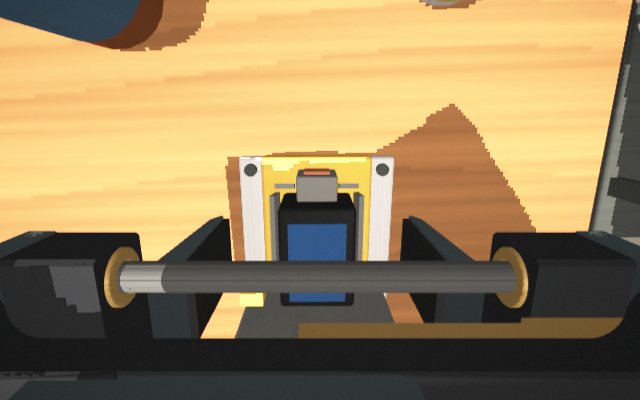

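View pics/s14.png

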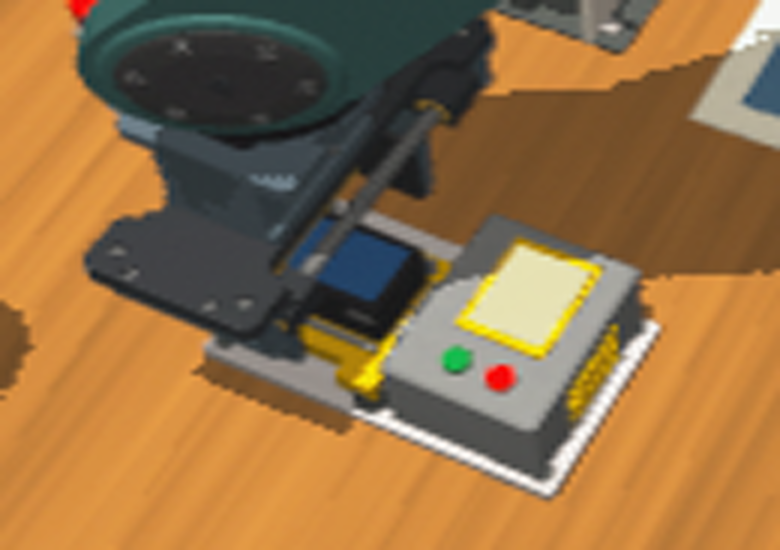

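Call:
arm_command:
  increments:
    - [[0.5, 0, 0], [0, 0, 0], 1]
    - [[1.0, 0, 0], [0, 0, 0], 1]
    - [[1.25, 0, 0], [0, 0, 0], 1]
    - [[1.25, 0, 0], [0, 0, 0], 1]

```text
time: 19.95
tool_pos: [0.5332, 0.3014, 0.0158]
tcp_rot: [-0.704, 0.012, 0.71, 0.01]
wrist_force: [-0.2, -0.3, -0.1]
grip_width: 0.0913
```

Call:
arm_command:
  increments:
    - [[0, 0, 0], [0, 0, 0], 0]
    - [[0, 0, 0], [0, 0, 0], -0.3]
    - [[0, 0, 0], [0, 0, 0], -1]
    - [[0, 0, 0], [0, 0, 0], -1]
    - [[0, 0, 0], [0, 0, 0], -1]
  newtons: 20

```text
time: 20.45
tool_pos: [0.5335, 0.3016, 0.0164]
tcp_rot: [-0.704, 0.012, 0.71, 0.01]
wrist_force: [0.8, 0.1, 0.3]
grip_width: 0.0539
```

Call:
arm_command:
  increments:
    - [[0, 0, 0], [0, 0, 0], -1]
    - [[0, 0, 0], [0, 0, 0], -1]

```text
time: 20.65
tool_pos: [0.5335, 0.3015, 0.0163]
tcp_rot: [-0.704, 0.012, 0.71, 0.01]
wrist_force: [-0.5, -0.1, 0.7]
grip_width: 0.0398
```

Run:
```python
from h import *
s=telemetry.read_state();np.save('s15.npy',np.r_[s["tool_pos"],s["tcp_rot"]]);print(s["tool_pos"],s["wrist_force"],s["wrist_torque"],s["grip_width"])
im=optics.read_camera("wrist");cv2.imwrite("pics/w15.png",im)
```

```text
[0.53348734 0.30154271 0.0162931 ] [-0.46511502 -0.12420611  0.69369803] [0.04033481 0.03400373 0.04803027] 0.03978974239714318
```

View pics/w15.png

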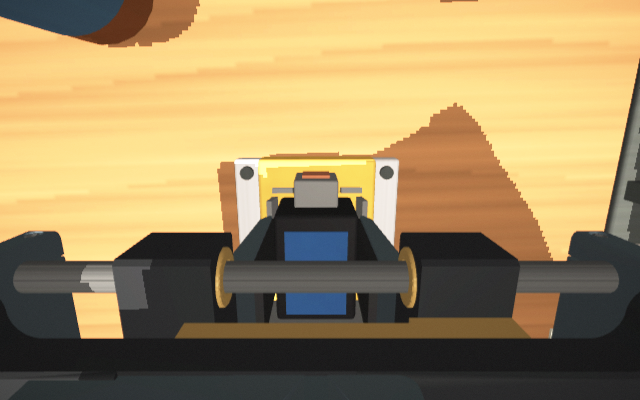

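Call:
arm_command:
  increments:
    - [[0, 0, 0], [0, 0, 0], -1]
    - [[-1, 0, 0], [0, 0, 0], -1]
    - [[-3, 0, 0], [0, 0, 0], -1]
    - [[-6, 0, 0], [0, 0, 0], -1]
    - [[-10, 0, 0], [0, 0, 0], -1]

```text
time: 21.2
tool_pos: [0.5334, 0.3013, 0.1167]
tcp_rot: [-0.703, 0.012, 0.711, 0.009]
wrist_force: [-0.3, 0.6, -0.9]
grip_width: 0.0402
```

Call:
arm_command:
  increments:
    - [[-4, 0, 0], [0, 0, 0], -1]
    - [[-7, 0, 0], [0, 0, 0], -1]
    - [[-7, 0, 0], [0, 0, 0], -1]
    - [[-7, 0, 0], [0, 0, 0], -1]

```text
time: 21.6
tool_pos: [0.5351, 0.302, 0.187]
tcp_rot: [-0.704, 0.011, 0.71, 0.01]
wrist_force: [-0.2, -0.1, -2.2]
grip_width: 0.0397
```

Run:
```python
from h import *
s=telemetry.read_state();np.save('s16.npy',np.r_[s["tool_pos"],s["tcp_rot"]]);print(s["tool_pos"],s["wrist_force"],s["wrist_torque"],s["grip_width"])
im=optics.read_camera("wrist");cv2.imwrite("pics/w16.png",cv2.resize(im[150:340,230:410],None,fx=4,fy=3.1,interpolation=cv2.INTER_CUBIC))
im=optics.read_camera("side");cv2.imwrite('pics/s16.png',cv2.resize(im[200:350,180:340],None,fx=4,fy=4,interpolation=cv2.INTER_CUBIC))
```

```text
[0.5351058  0.30204015 0.18702274] [-0.15856763 -0.12624118 -2.19621674] [0.02873981 0.04786909 0.05112347] 0.03971182951446785
```

View pics/w16.png

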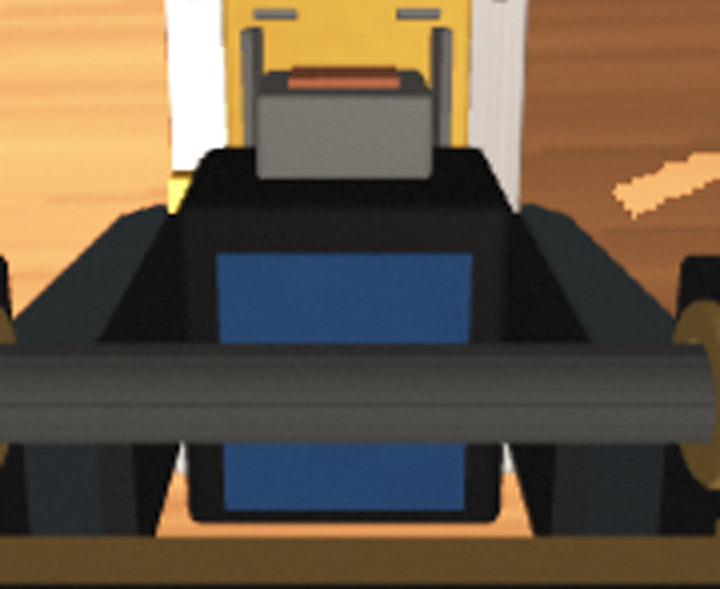

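View pics/s16.png

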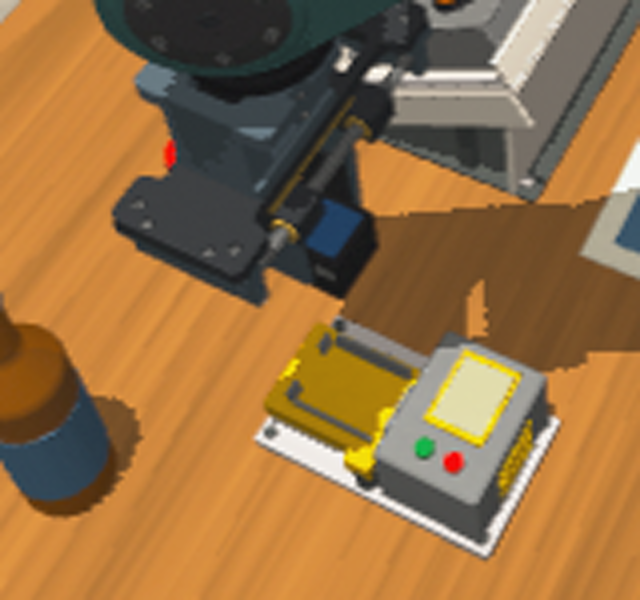

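Run:
```python
from h import *
f=lambda p:(un(p[0],230,4),un(p[1],150,3.1))
for tx in(-.042,-.046,-.050):
    print(tx,[ (wpt(f(p),tx)*1000).round(1) for p in((182,207),(505,207),(190,522),(500,522))])
```

```text
-0.042 [array([-42. , -19.9, -21.6]), array([-42. ,  18.7, -21.7]), array([-42. , -20.5,  33.4]), array([-42. ,  19.7,  33.4])]
-0.046 [array([-46. , -19.4, -22.9]), array([-46. ,  18.2, -22.9]), array([-46. , -20. ,  30.8]), array([-46. ,  19.2,  30.8])]
-0.05 [array([-50. , -18.9, -24.1]), array([-50. ,  17.7, -24.1]), array([-50. , -19.4,  28.1]), array([-50. ,  18.7,  28.1])]
```

Run:
```python
from h import *
T=K[3]+U*-.0041+Y*.0003
print(T+N*.06, T-N*.02)
go(T+N*.06,toolR(w0,30))
```

```text
[0.68420878 0.0617306  0.16831152] [0.64420928 0.0619306  0.09902949]
t 21.7 shift cm [  1.62  23.52 -15.73] rotvec [-0.026 -0.513  0.003] deg 29.4
```

Call:
arm_command:
  increments:
    - [[-2, 4, -2], [0, -0.1, 0], -1]
    - [[-3, 8, -5], [-0.01, -0.2, 0], -1]
    - [[-3, 12, -8], [-0.02, -0.3, 0], -1]
    - [[-2, 16, -11], [-0.026, -0.4, 0.003], -1]
    - [[-1, 20, -14], [-0.026, -0.5, 0.003], -1]

```text
time: 22.2
tool_pos: [0.6681, 0.0984, 0.1951]
tcp_rot: [-0.504, 0.001, 0.864, 0.002]
wrist_force: [1.4, 1.2, 0.1]
grip_width: 0.0402
```

Run:
```python
from h import *
T=K[3]+U*-.0041+Y*.0003
go(T+N*.03,toolR(w0,30))
```

```text
t 22.2 shift cm [ 4.52  3.66 -2.7 ] rotvec [ 0.001 -0.01   0.001] deg 0.6
```

Call:
arm_command:
  increments:
    - [[1.5, 2, -1.5], [0, -0.01, 0], -1]
    - [[3, 3.7, -2.7], [0, -0.01, 0], -1]
    - [[4.5, 3.7, -2.7], [0, -0.01, 0], -1]
    - [[4.5, 3.7, -2.7], [0, -0.01, 0], -1]
    - [[4.5, 3.7, -2.7], [0, -0.01, 0], -1]

```text
time: 22.7
tool_pos: [0.6682, 0.0644, 0.1442]
tcp_rot: [-0.502, 0.0, 0.865, 0.002]
wrist_force: [0.8, -0.2, -1.0]
grip_width: 0.0398
```

Run:
```python
from h import *
press(3)
T=K[3]+U*-.0041+Y*.0003
go(T-N*.02,toolR(w0,30))
s=telemetry.read_state();np.save('s17.npy',np.r_[s["tool_pos"],s["tcp_rot"]])
im=optics.read_camera("wrist");cv2.imwrite("pics/w17.png",cv2.resize(im[100:340,200:430],None,fx=3.4,fy=2.5,interpolation=cv2.INTER_CUBIC))
im=optics.read_camera("scene");cv2.imwrite('pics/a17.png',cv2.resize(im[150:280,240:400],None,fx=5,fy=4.5,interpolation=cv2.INTER_CUBIC))
```

```text
t 22.7 dU,Y,N mm [-2.3 -2.3 31.1] FN -0.5 tq [-0.01 -0.4  -0.01]
t 22.7 shift cm [ 5.11  0.26 -0.16] rotvec [ 0.002 -0.005  0.   ] deg 0.3
```

View pics/w17.png

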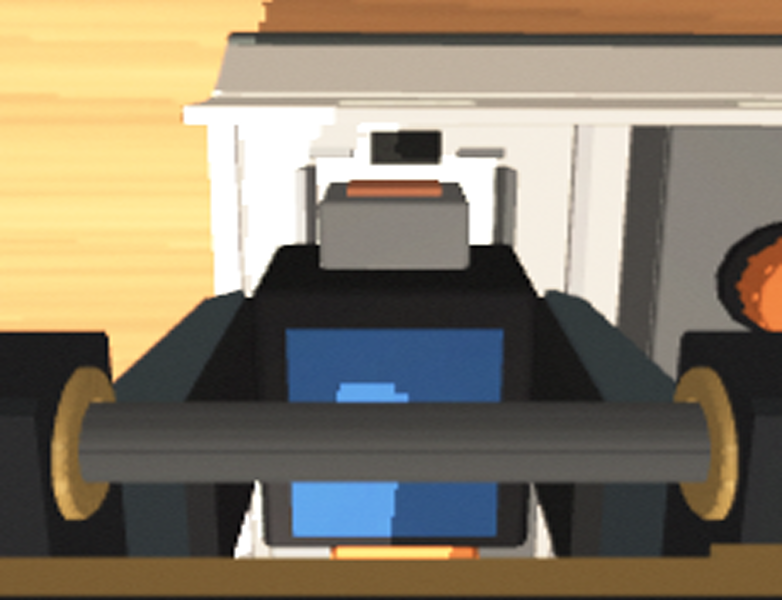

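View pics/a17.png

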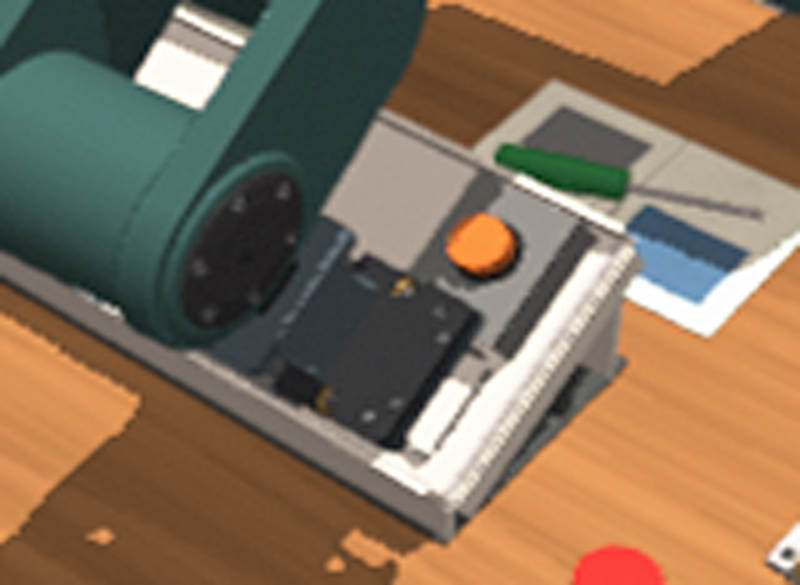

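Call:
arm_command:
  increments:
    - [[1.5, 0.26, -0.16], [0.002, -0.005, 0], -1]
    - [[3, 0.26, -0.16], [0.002, -0.005, 0], -1]
    - [[4.2, 0.26, -0.16], [0.002, -0.005, 0], -1]
    - [[5.1, 0.26, -0.16], [0.002, -0.005, 0], -1]
    - [[5.1, 0.26, -0.16], [0.002, -0.005, 0], -1]

```text
time: 23.3
tool_pos: [0.6435, 0.0608, 0.0972]
tcp_rot: [-0.499, 0.002, 0.867, 0.003]
wrist_force: [0.7, 0.9, -1.2]
grip_width: 0.0398
```

Call:
arm_command:
  increments:
    - [[0, 0, 0], [0, 0, 0], -1]
    - [[0, 0, 0], [0, 0, 0], -1]

```text
time: 23.5
tool_pos: [0.6455, 0.0609, 0.0991]
tcp_rot: [-0.5, 0.002, 0.866, 0.003]
wrist_force: [0.1, -0.3, -1.5]
grip_width: 0.0399
```

Run:
```python
from h import *
press(3)
T=K[3]+U*-.0041+Y*.0003
go(T-N*.058,toolR(w0,30))
s=telemetry.read_state();np.save('s18.npy',np.r_[s["tool_pos"],s["tcp_rot"]])
im=optics.read_camera("wrist");cv2.imwrite("pics/w18.png",cv2.resize(im[100:340,200:430],None,fx=3.4,fy=2.5,interpolation=cv2.INTER_CUBIC))
```

```text
t 23.5 dU,Y,N mm [ -5.2   1.4 -19.3] FN -1.26 tq [-0.   -0.43 -0.01]
t 23.5 shift cm [ 3.87 -0.1   0.11] rotvec [-0.001 -0.001  0.001] deg 0.1
```

View pics/w18.png

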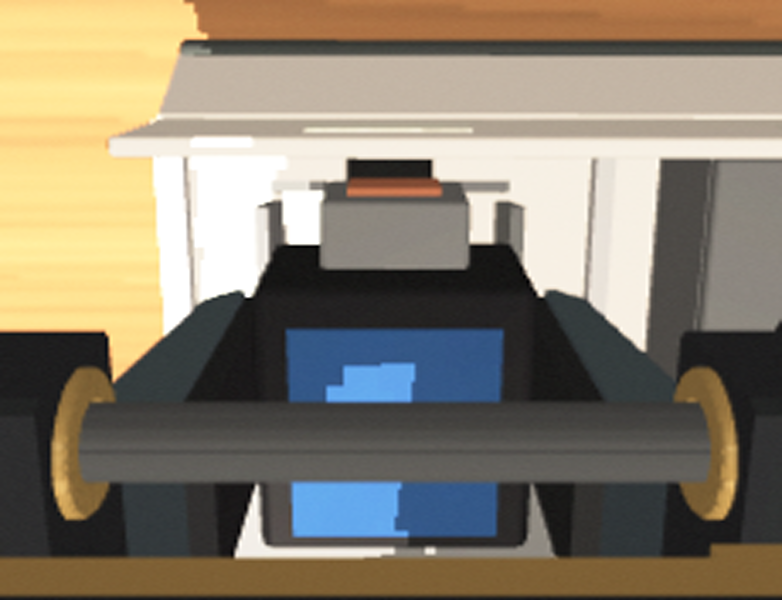

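Call:
arm_command:
  increments:
    - [[1, -0.1, 0.1], [0, 0, 0], -1]
    - [[2, -0.1, 0.1], [0, 0, 0], -1]
    - [[3, -0.1, 0.1], [0, 0, 0], -1]
    - [[3.6, -0.1, 0.1], [0, 0, 0], -1]
    - [[3.6, -0.1, 0.1], [0, 0, 0], -1]

```text
time: 24.05
tool_pos: [0.625, 0.0619, 0.0669]
tcp_rot: [-0.499, 0.002, 0.867, 0.003]
wrist_force: [0.5, -0.4, -0.7]
grip_width: 0.0399
```

Run:
```python
from h import *
press(3)
T=K[3]+U*-.0041+Y*.0003
go(T-N*.072,toolR(w0,30))
im=optics.read_camera("wrist");cv2.imwrite("pics/w19.png",cv2.resize(im[100:340,200:430],None,fx=3.4,fy=2.5,interpolation=cv2.INTER_CUBIC))
im=optics.read_camera("side");cv2.imwrite('pics/s19.png',cv2.resize(im[140:250,220:340],None,fx=6,fy=5.4,interpolation=cv2.INTER_CUBIC))
```

```text
t 24.05 dU,Y,N mm [ -3.5   0.4 -57.5] FN -0.33 tq [ 0.02 -0.37 -0.04]
t 24.05 shift cm [ 1.45 -0.01 -0.06] rotvec [-0.001  0.002  0.   ] deg 0.2
```

View pics/w19.png

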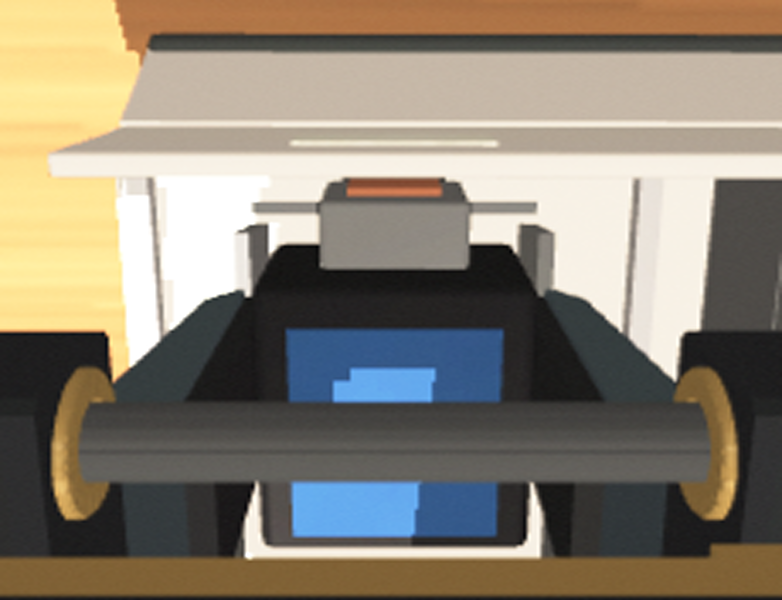

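View pics/s19.png

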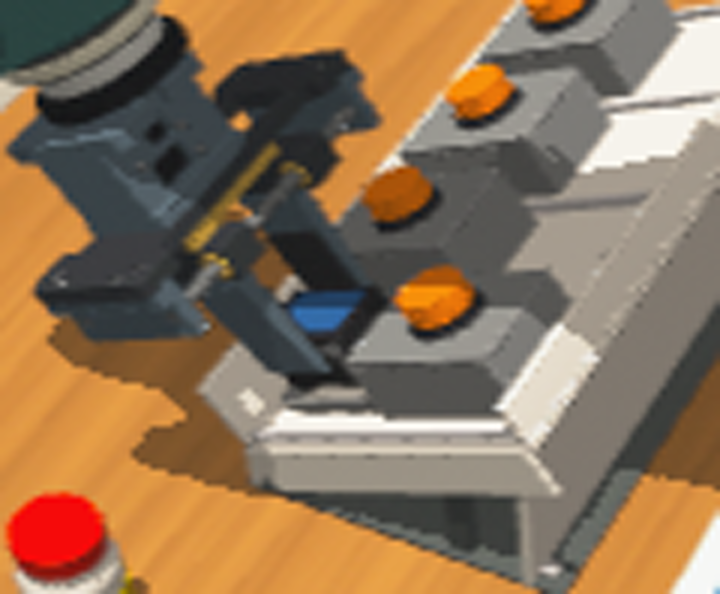

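Call:
arm_command:
  increments:
    - [[0, 0, -0.17], [0, 0.002, 0], -1]
    - [[0.3, 0, -0.17], [0, 0.002, 0], -1]
    - [[0.6, 0, -0.17], [0, 0.002, 0], -1]
    - [[0.8, 0, -0.17], [0, 0.002, 0], -1]
    - [[0.8, 0, -0.17], [0, 0.002, 0], -1]

```text
time: 24.65
tool_pos: [0.6231, 0.062, 0.0599]
tcp_rot: [-0.5, 0.002, 0.866, 0.003]
wrist_force: [0.8, 0.4, -0.7]
grip_width: 0.04
```

```bash
cat >> h.py <<'E'
def pf(i):
    press(i); s=telemetry.read_state(); print("F UYN",(s["wrist_force"]@np.c_[U,Y,N]).round(1),"w",s["grip_width"].round(4))
E
python3 - <<'E'
from h import *
pf(3)
E
```

```text
t 24.65 dU,Y,N mm [ -5.4   0.4 -64.5] FN -0.19 tq [ 0.05 -0.42 -0.07]Traceback (most recent call last):
  File "<stdin>", line 2, in <module>
  File "h.py", line 41, in pf
    press(i); s=telemetry.read_state(); print("F UYN",(s["wrist_force"]@np.c_[U,Y,N]).round(1),"w",s["grip_width"].round(4))
                                                                                                   ^^^^^^^^^^^^^^^^^^^^^
AttributeError: 'float' object has no attribute 'round'
```

Call:
arm_command:
  increments:
    - [[0.15, 0, 0], [0, 0, 0], -1]
    - [[0.3, 0, 0], [0, 0, 0], -1]
    - [[0.4, 0, 0], [0, 0, 0], -1]

```text
time: 24.95
tool_pos: [0.6215, 0.062, 0.0566]
tcp_rot: [-0.501, 0.002, 0.866, 0.003]
wrist_force: [0.6, 0.7, -1.2]
grip_width: 0.0399
```

Call:
arm_command:
  increments:
    - [[0.1, 0, 0], [0, 0, 0], -1]
    - [[0.2, 0, 0], [0, 0, 0], -1]

```text
time: 25.15
tool_pos: [0.6205, 0.062, 0.0549]
tcp_rot: [-0.501, 0.002, 0.866, 0.003]
wrist_force: [4.2, -0.1, 1.7]
grip_width: 0.0403
```

```bash
sed -i 's/s\["grip_width"\].round(4)/round(float(s["grip_width"]),4)/' h.py
python3 - <<'E'
from h import *
pf(3)
im=optics.read_camera("wrist");cv2.imwrite("pics/w20.png",cv2.resize(im[100:340,200:430],None,fx=3.4,fy=2.5,interpolation=cv2.INTER_CUBIC))
E
```

```text
t 25.15 dU,Y,N mm [ -5.6   0.4 -70. ] FN 3.6 tq [ 0.05 -0.66  0.01]
F UYN [-2.8  0.1  3.6] w 0.0403
```

View pics/w20.png

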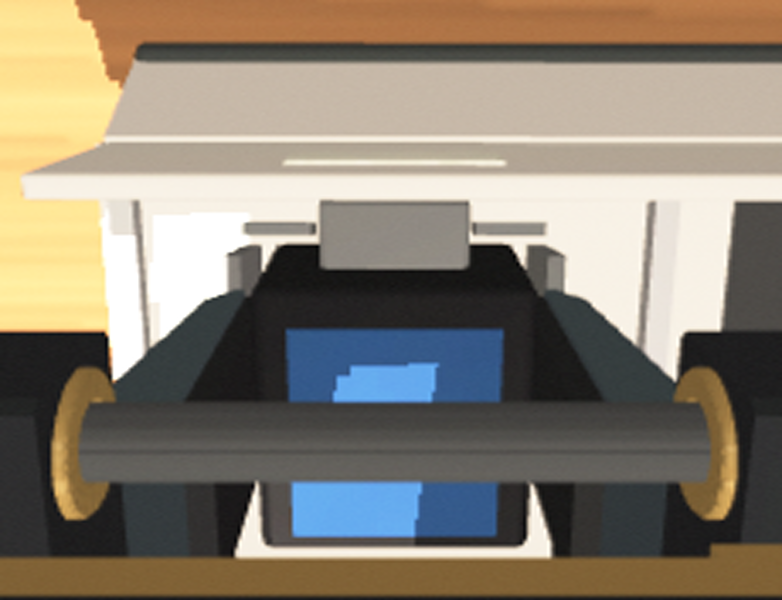

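Call:
arm_command:
  increments:
    - [[-0.1, 0, -0.1], [0, 0, 0], -1]
    - [[-0.1, 0, -0.2], [0, 0, 0], -1]
    - [[0, 0, -0.2], [0, 0, 0], -1]

```text
time: 25.5
tool_pos: [0.6223, 0.062, 0.0543]
tcp_rot: [-0.5, 0.002, 0.866, 0.003]
wrist_force: [-2.4, 0.1, 5.0]
grip_width: 0.0398
```

Run:
```python
from h import *
pf(3)
```

```text
t 25.5 dU,Y,N mm [ -7.5   0.3 -69.7] FN 3.16 tq [-0.    0.5  -0.05]
F UYN [ 4.6 -0.1  3.2] w 0.0398
```

Call:
arm_command:
  increments:
    - [[-0.1, 0, 0.05], [0, 0, 0], -1]
    - [[-0.1, 0, 0.1], [0, 0, 0], -1]
    - [[-0.1, 0, 0.1], [0, 0, 0], -1]

```text
time: 25.8
tool_pos: [0.6219, 0.062, 0.0553]
tcp_rot: [-0.501, 0.002, 0.866, 0.003]
wrist_force: [0.1, -0.1, -0.4]
grip_width: 0.0399
```

Run:
```python
from h import *
pf(3)
```

```text
t 25.8 dU,Y,N mm [ -6.7   0.4 -69. ] FN -0.31 tq [-0.04 -0.41 -0.01]
F UYN [-0.4  0.1 -0.3] w 0.0399
```

Call:
arm_command:
  increments:
    - [[0.1, 0, 0], [0, 0, 0], -1]
    - [[0.2, 0, 0], [0, 0, 0], -1]
    - [[0.2, 0, 0], [0, 0, 0], -1]

```text
time: 26.1
tool_pos: [0.6215, 0.062, 0.0541]
tcp_rot: [-0.501, 0.002, 0.865, 0.003]
wrist_force: [2.3, 0.2, 4.5]
grip_width: 0.04
```

Run:
```python
from h import *
pf(3)
```

```text
t 26.1 dU,Y,N mm [ -6.9   0.3 -70.3] FN 5.02 tq [ 0.02 -0.33 -0.  ]
F UYN [ 0.2 -0.2  5. ] w 0.04
```

Call:
arm_command:
  increments:
    - [[-0.1, 0, 0], [0, 0, 0], -1]
    - [[-0.1, 0, 0], [0, 0, 0], 0.15]
    - [[-0.1, 0, 0], [0, 0, 0], 0.15]
    - [[-0.1, 0, 0], [0, 0, 0], 0.15]

```text
time: 26.5
tool_pos: [0.6212, 0.062, 0.0543]
tcp_rot: [-0.5, 0.002, 0.866, 0.003]
wrist_force: [0.1, -0.4, 0.7]
grip_width: 0.0525
```

Run:
```python
from h import *
pf(3)
im=optics.read_camera("wrist");cv2.imwrite("pics/w21.png",cv2.resize(im[100:340,200:430],None,fx=3.4,fy=2.5,interpolation=cv2.INTER_CUBIC))
```

```text
t 26.5 dU,Y,N mm [ -6.5   0.4 -70.3] FN 0.68 tq [ 0.03 -0.27 -0.03]
F UYN [0.3 0.4 0.7] w 0.0525
```

View pics/w21.png

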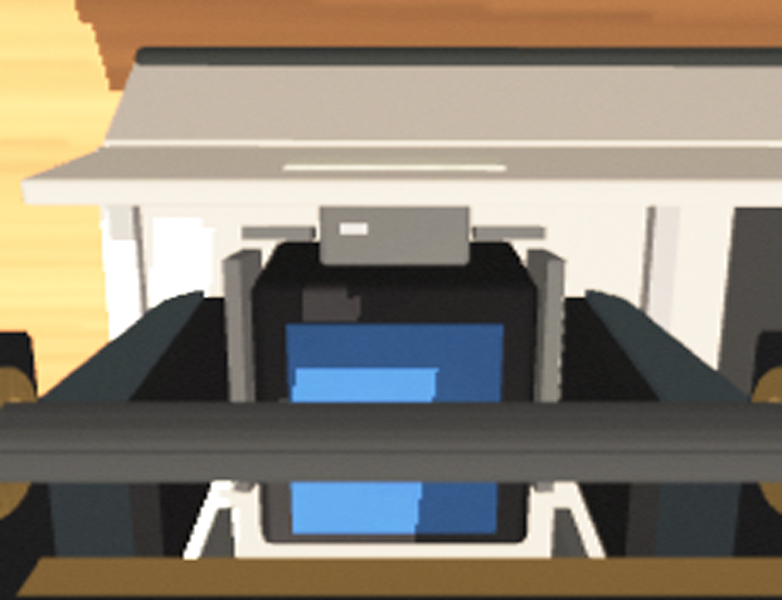

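Call:
arm_command:
  increments:
    - [[-1, 0, 0], [0, 0, 0], 0.15]
    - [[-3, 0, 0], [0, 0, 0], 0.15]
    - [[-6, 0, 0], [0, 0, 0], 0.15]
    - [[-10, 0, 0], [0, 0, 0], 0.5]
    - [[-13, 0, 0], [0, 0, 0], 1]

```text
time: 27.05
tool_pos: [0.6879, 0.0616, 0.17]
tcp_rot: [-0.502, 0.002, 0.865, 0.003]
wrist_force: [-0.5, 0.3, -0.6]
grip_width: 0.0654
```

Call:
arm_command:
  increments:
    - [[0, 0, 0], [0, 0, 0], 1]
    - [[0, 0, 0], [0, 0, 0], 1]

```text
time: 27.25
tool_pos: [0.6866, 0.0616, 0.1677]
tcp_rot: [-0.501, 0.002, 0.865, 0.003]
wrist_force: [-0.3, -0.2, -0.4]
grip_width: 0.0813
```

Run:
```python
from h import *
pf(3)
im=optics.read_camera("wrist");cv2.imwrite("pics/w22.png",cv2.resize(im[100:300,220:420],None,fx=4,fy=3,interpolation=cv2.INTER_CUBIC))
im=optics.read_camera("side");cv2.imwrite('pics/s22.png',cv2.resize(im[140:250,220:340],None,fx=6,fy=5.4,interpolation=cv2.INTER_CUBIC))
```

```text
t 27.25 dU,Y,N mm [-6.5  0.4 60.7] FN -0.45 tq [-0.02 -0.28 -0.03]
F UYN [ 0.   0.2 -0.4] w 0.0813
```

View pics/w22.png

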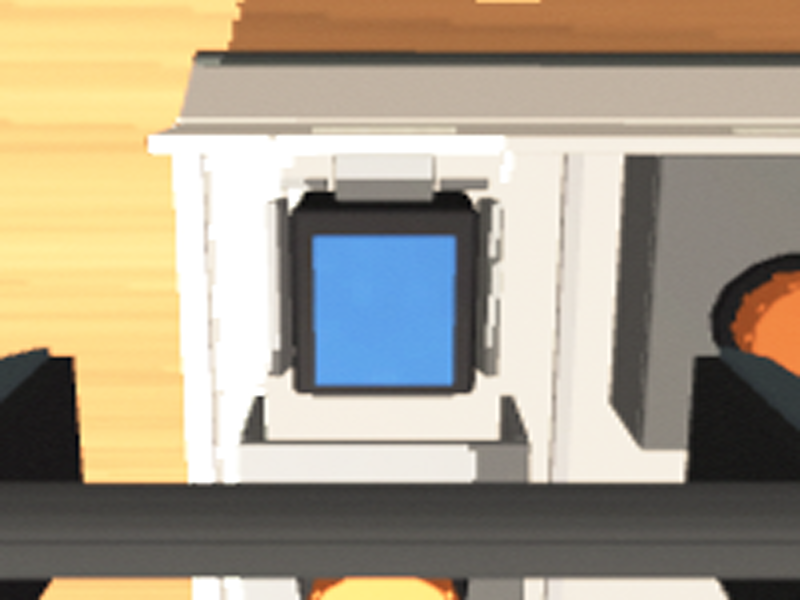

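View pics/s22.png

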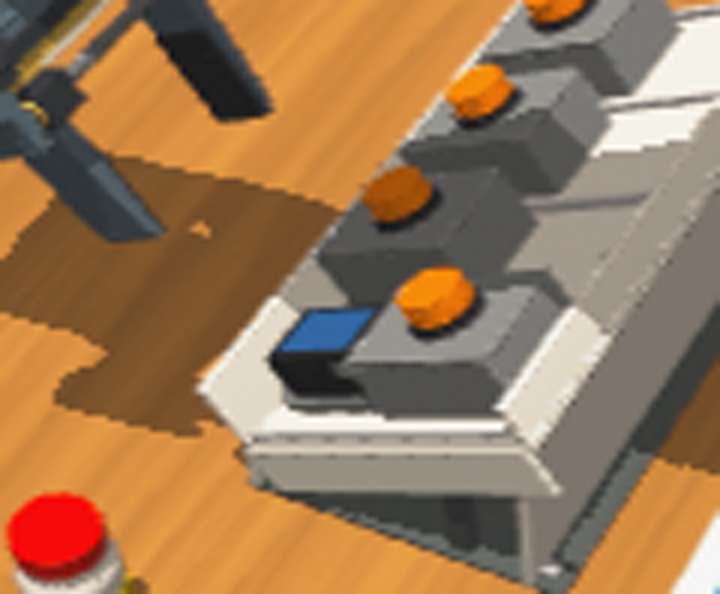

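Call:
arm_command:
  increments:
    - [[0, 0, 3], [0, 0, 0], 1]
    - [[0, 0, 6], [0, 0, 0], 1]
    - [[1, 0, 9.4], [0, 0, 0], 1]
    - [[4, 0, 9.4], [0, 0, 0], 1]
    - [[6.5, 0, 9.4], [0, 0, 0], 1]

```text
time: 27.85
tool_pos: [0.5705, 0.0623, 0.1568]
tcp_rot: [-0.5, 0.002, 0.866, 0.003]
wrist_force: [0.2, -0.5, 0.3]
grip_width: 0.0914
```

Run:
```python
from h import *
pf(3)
go(K[3]+U*.087-N*.039,toolR(w0,30))
im=optics.read_camera("wrist");cv2.imwrite("pics/w23.png",im)
```

```text
t 27.85 dU,Y,N mm [88.6  0.3 -6.8] FN 0.36 tq [ 0.03 -0.34  0.03]
F UYN [-0.   0.5  0.4] w 0.0914
t 27.85 shift cm [ 3.22 -0.03 -0.16] rotvec [-0.001 -0.001  0.   ] deg 0.1
```

View pics/w23.png

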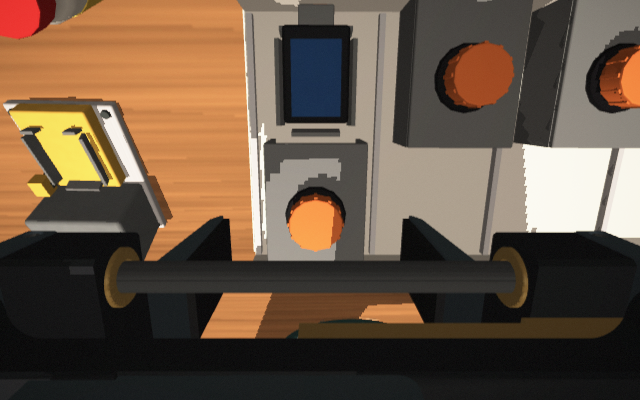

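Knob 3 is centred between the fingers and the cartridge lies square in the nest. I descend, pinch and slide it shut.

Call:
arm_command:
  increments:
    - [[1.5, 0, -0.1], [0, 0, 0], 1]
    - [[2.8, 0, -0.15], [0, 0, 0], 1]
    - [[3.2, 0, -0.15], [0, 0, 0], 1]
    - [[3.2, 0, -0.15], [0, 0, 0], 0]
    - [[3.2, 0, -0.15], [0, 0, 0], -0.5]
  newtons: 15

```text
time: 28.4
tool_pos: [0.5583, 0.0624, 0.1296]
tcp_rot: [-0.501, 0.002, 0.865, 0.003]
wrist_force: [-0.5, 0.1, 0.3]
grip_width: 0.0782
```

Call:
arm_command:
  increments:
    - [[0, 0, 0], [0, 0, 0], -1]
    - [[0, 0, 0], [0, 0, 0], -1]
    - [[0, 0, 0], [0, 0, 0], -1]
    - [[0, 0, 0], [0, 0, 0], -1]
    - [[0, 0, 0], [0, 0, 0], -1]

```text
time: 28.9
tool_pos: [0.5577, 0.0624, 0.1293]
tcp_rot: [-0.501, 0.002, 0.866, 0.003]
wrist_force: [0.4, 0.6, 0.2]
grip_width: 0.0381
```

Run:
```python
from h import *
pf(3)
```

```text
t 28.9 dU,Y,N mm [ 85.9   0.3 -37.1] FN 0.34 tq [ 0.04 -0.3   0.02]
F UYN [-0.2 -0.6  0.3] w 0.0381
```

Call:
arm_command:
  increments:
    - [[0.1, 0, 0], [0, 0, 0], -1]
    - [[0.1, 0, 0], [0, 0, 0], -1]
    - [[0.1, 0, 0], [0, 0, 0], -1]

```text
time: 29.2
tool_pos: [0.5572, 0.0625, 0.1284]
tcp_rot: [-0.501, 0.002, 0.866, 0.003]
wrist_force: [0.3, 2.5, 1.0]
grip_width: 0.0317
```

Run:
```python
from h import *
pf(3)
```

```text
t 29.2 dU,Y,N mm [ 85.9   0.1 -38.1] FN 1.03 tq [ 0.34 -0.4  -0.17]
F UYN [ 0.3 -2.5  1. ] w 0.0317
```

Call:
arm_command:
  increments:
    - [[0, 0, -1], [0, 0, 0], -1]
    - [[0, 0, -2.5], [0, 0, 0], -1]
    - [[0, 0, -4], [0, 0, 0], -1]
    - [[0, 0, -5.5], [0, 0, 0], -1]
    - [[0, 0, -6.5], [0, 0, 0], -1]

```text
time: 29.7
tool_pos: [0.6147, 0.062, 0.0947]
tcp_rot: [-0.5, 0.002, 0.866, 0.003]
wrist_force: [-1.3, 2.4, 1.8]
grip_width: 0.0312
```

Call:
arm_command:
  increments:
    - [[0, 0, -0.7], [0, 0, 0], -1]
    - [[0, 0, -1.3], [0, 0, 0], -1]
    - [[0, 0, -1.8], [0, 0, 0], -1]
    - [[0, 0, -2], [0, 0, 0], -1]

```text
time: 30.1
tool_pos: [0.63, 0.0619, 0.086]
tcp_rot: [-0.499, 0.002, 0.866, 0.003]
wrist_force: [-12.7, 1.9, 7.7]
grip_width: 0.0314
```

Run:
```python
from h import *
pf(3)
```

```text
t 30.1 dU,Y,N mm [  1.7   0.4 -38.4] FN 0.34 tq [ 0.28  2.48 -0.18]
F UYN [14.9 -1.8  0.3] w 0.0314
```

Call:
arm_command:
  increments:
    - [[0, 0, 0], [0, 0, 0], 1]
    - [[0, 0, 0], [0, 0, 0], 1]
    - [[0, 0, 0], [0, 0, 0], 1]
    - [[0, 0, 0], [0, 0, 0], 1]
    - [[0, 0, 0], [0, 0, 0], 1]

```text
time: 30.6
tool_pos: [0.6309, 0.0619, 0.086]
tcp_rot: [-0.501, 0.002, 0.866, 0.003]
wrist_force: [-0.2, 0.1, -0.8]
grip_width: 0.0685
```

Call:
arm_command:
  increments:
    - [[-1, 0, 0], [0, 0, 0], 1]
    - [[-4, 0, 0], [0, 0, 0], 1]
    - [[-8, 0, 0], [0, 0, 0], 1]
    - [[-12, 0, 0], [0, 0, 0], 1]
    - [[-12, 0, 0], [0, 0, 0], 1]

```text
time: 31.1
tool_pos: [0.6951, 0.0616, 0.1957]
tcp_rot: [-0.504, 0.002, 0.863, 0.003]
wrist_force: [0.1, -0.1, -0.2]
grip_width: 0.0911
```

Run:
```python
from h import *
pf(3)
im=optics.read_camera("wrist");cv2.imwrite("pics/w24.png",im)
im=optics.read_camera("side");cv2.imwrite('pics/s24.png',im[100:360,180:500].repeat(2,0).repeat(2,1))
cv2.imwrite('pics/a24.png',optics.read_camera("scene"))
```

```text
t 31.1 dU,Y,N mm [ 0.1  0.4 89.1] FN -0.14 tq [ 0.06 -0.3   0.  ]
F UYN [-0.2  0.1 -0.1] w 0.0911
```

View pics/w24.png

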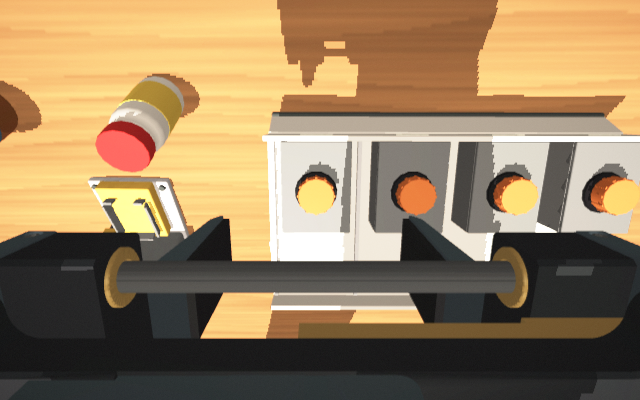

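View pics/s24.png

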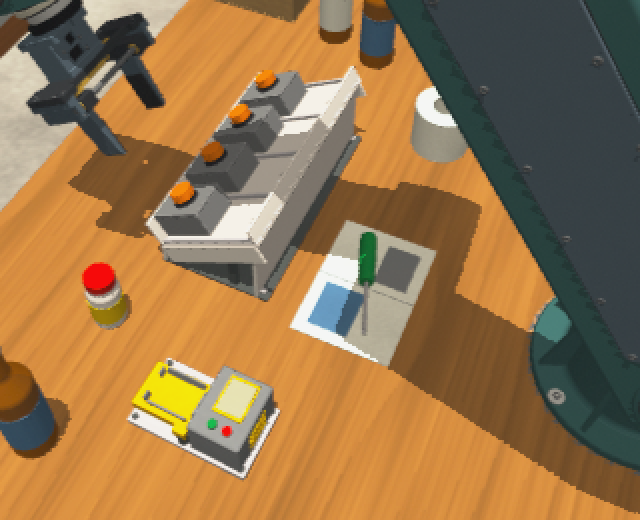

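View pics/a24.png

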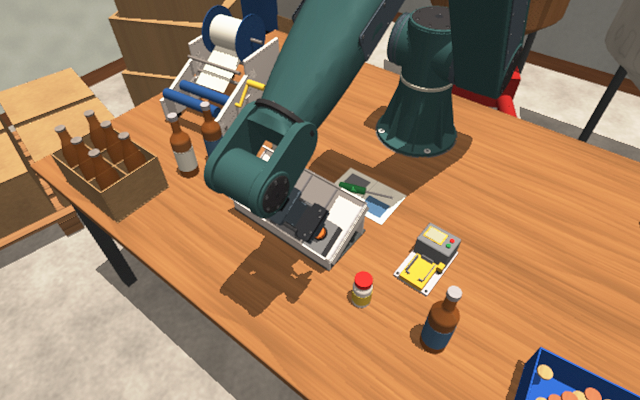

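All four covers are shut and in line, the coder is empty and the bystanders are where they were. I let the arm settle, then hand in.

Call:
arm_command:
  increments:
    - [[0, 0, 0], [0, 0, 0], 1]
    - [[0, 0, 0], [0, 0, 0], 1]
    - [[0, 0, 0], [0, 0, 0], 1]

```text
time: 31.55
tool_pos: [0.6902, 0.0615, 0.1894]
tcp_rot: [-0.5, 0.002, 0.866, 0.003]
wrist_force: [0.4, -0.5, -0.2]
grip_width: 0.0913
```

```bash
python3 -c "
from workcell import workorder
print(workorder.finish_job())"
```

```text
the job is handed in; nothing more can be done
None
```

The cartridge is parked in nest 3 with its cover shut, and the job was handed in at about 31.6 s; no verdict was reported.

- **Finding the empty nest:** With the covers shut, knobs 1, 0 and 2 each stopped dead after about 2 mm (14–20 N). Knob 3 went down the full 10 mm, so nest 3 was the empty one.
- **Parking:** I slid cover 3 up to its stop, lifted the cartridge straight out of the coder, and set it on the nest floor with the nose downhill. The wrist and side pictures showed it flat and square between the ribs. I then slid the cover down 84 mm until it stopped.
- **Last checks:** The final pictures show all four covers shut and in line, the coder empty, and no bystander visibly moved. The wrist force was near zero, so the robot was touching nothing.
- **Disagreements:**
  - The fingertips touched about 24 mm later than the reported TCP implied. The side camera put the gap nearer 28 mm. I allowed for this in every grasp.
  - My camera estimate of the nest centre along the slope was about 2 mm too far uphill. Light contact with the ribs (under 5 N) showed it, and I corrected it before releasing.

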